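Press home a roller bush with its spindle and hang the ink roller on its rack

ROBOT

A 6-joint arm with a two-finger parallel gripper is mounted at the origin on a cart in front of the work surface, level with it; the furniture and walls round the work are solid. World frame = base frame: x ahead of the robot, y to its left, z up, the work surface at z = 0. Lengths are in m, angles in rad, forces in N, time in s.
With the tool pointing down it reaches from about 0.325 to 0.85 m from the base axis. Payload 15.5 kg.
Tool frame: the origin (TCP) lies at the very end of the fingers, on their centre line; the grasp point (between the pads) lies 19 mm behind it (env.grasp_offset is the z of the grasp point in the tool frame, in m); z points along the fingers, y is the direction in which the jaws open and shut (so a half turn about z gives the same grasp; the last joint's range is limited). The gripper opens to 91 mm and grips with 3 to 60 N. Pads are 32 mm wide; open, the fingers measure 118 mm over their backs; the gripper's body (76 mm by 178 mm) begins 60 mm behind the grasp point.
Start: joints at [1.141, 0.494, 1.345, -0, 1.302, -0.096], TCP at [0.205, 0.591, 0.176] pointing down, gripper open.
Joint ranges: [-2.91, 2.91], [-0.82, 2.16], [0.22, 2.67], [-1.22, 4.37], [0.12, 2.79], [-3.08, 3.08]. Speed limits (rad/s): [1.89, 1.89, 2.57, 3.01, 3.01, 3.01].

INTERFACE

Orientations are given as a unit quaternion [x, y, z, w].
In Python, from rig import env gives the robot as it stands.
- The arm moves only by the shell command python3 -m crank 'ROWS' [OPENING] [FORCE]. ROWS is JSON, a list of rows, each an object with "dp": the shift along the world's x, y, z in cm, a list of three; "twist": the turn about the world's z in rad. In form: [{"dp": [dx, dy, dz], "twist": twist}, ...]. A call has 1 to 10 rows; each row is the pose to reach, as a shift and turn from the pose commanded when the call began; what a row does not reach only later rows make up. A row lasts 1/8 s, in which the tool goes at most 62.5 mm and 10.7 degrees, less where a joint would pass 70% of its speed; a pose out of reach is approached as far as the arm can. A call with a gripper value outside its range is refused whole. OPENING is the opening, from -1 (shut) to 1 (fully open), set as the call begins (- or left out, the last holds). The fingers move at their own pace and stop on an object; FORCE is the grip in N (left out, the last holds). Time passes only in rows, so rows that repeat a pose let the fingers close. It gives the time, the measured TCP pose, the force and the opening at its end, in the units of the state.
- env.read_state(): the state, without advancing time (a new reading comes with each control period).
- env.capture(name): name is "side" or "top" or "wrist"; returns the picture (480x640x3 uint8, red, green, blue); there is no depth.
- env.camera_model(name): a dict with "fovy" (degrees; the focal length in pixels is half the picture's height over the tangent of half this angle, whatever the lens; pixels are square), "cx", "cy" (the principal point, pixels), "R" (3x3) and "t" (3): a world point X has camera coordinates R X + t; the wrist camera has in their place "mount" (4x4, takes a point from camera to tool coordinates, whose origin is the TCP and whose axes are the flange's). Camera axes: x right, y down, z forward; pixel columns grow to the right and rows downward; lengths in m; the calibration is good to about 2 mm. A picture is of the moment at which its call begins: read the wrist's pose just before it. camera_model takes no time and is no camera call.
- env.job_done(): hands the job in, once; it reports no verdict.
The state is a dict: "time": time; "joint_positions": joint angles; "dq": joint speeds; "effort": joint torques, N m; "position": TCP position; "tcp_rot": TCP orientation; "wrist_force": force on the tool from outside, world axes, zero at the start; "wrist_torque": the same for the moment, N m; "width": finger opening in m.
Only numpy, scipy, OpenCV 4.12 (cv2) and the standard library are available. Lean on these libraries where they do the work, as an engineer would, in place of code of your own. Each camera call takes 0.05 s, during which the arm holds its last target.

TASK

The clean rubber roller drum lies in the cradle with its brass bush still sticking out of the end that faces the robot. Take the spindle out of the rack by its wooden handle, thread it through the drum, and press it gently and steadily against the cradle's stop until the spindle's shoulder has pushed the bush fully home, flush with the drum's end; then lift the drum on the spindle and hang the spindle back in the rack's two notches with the drum between the posts. Never touch the drum with the gripper, do not force it, and leave the other things alone.

Things in the scene. Friction and masses are not known exactly. Their poses are not given: they have to be found in the camera images.
- spindle: loose steel spindle with wooden handle, 0.12 kg, level in the rack's notches. Origin on its axis in the shoulder's front face; x along the axis to the tip. Along x, mm: rod 10 diameter from 0 to +100, rounded tip; shoulder disc 22 diameter -8 to 0; neck 10 diameter -27 to -8 (lies in the near notch); square handle 20 x 20 from -107 to -27.
- drum: loose black rubber roller drum, tube of 54 mm diameter, 64 mm long, about 0.2 kg, 14 mm bore right through, lying level on the cradle's rails, axis 53 mm above the table. Origin in the middle of its axis; x along the bore, away from the robot, parallel to the cradle's x (roll about x arbitrary). It slides along the rails under about 2 N.
- drum_face (a point): centre of the drum's near (-x) end face, 32 mm from its origin. From here a brass bush (22 mm outer diameter, 14 mm bore) sticks out 8 mm towards the robot. It slides into the drum under about 6 N, so the drum runs up to the stop before the bush gives way; home = flush with this face, the shoulder's front face then lies here.
- cradle: fixed grey cradle, base 185 x 85 x 10 mm, two steel rails along x. Origin on the table under the rails' middle; x away from the robot. Near end open; far end has a rigid aluminium stop plate, 76 mm high, with a 24 mm slot open at the top for the spindle's tip. The stop is clamped with its near face 42 to 70 mm beyond the origin: not measured, must be felt; force climbs within about 1 mm.
- rack: fixed rack: plywood foot 135 x 80 x 12 mm, two aluminium posts, 8 mm thick, 36 mm wide, about 100 mm high, centred at x = -52 and +52 mm. Each has a notch open at the top, 13 mm wide, flared to about 24 mm, in which a 10 mm rod rests with its axis 75 mm above the table. Origin on the table under the middle; x away from the robot, near post to far post.
- rack_seat (a point): point of the rack where the spindle's origin lies when the spindle hangs in the notches (x = -34 mm, 75 mm above the table); the neck has about 5 mm of play along x in the near notch.
- jar: bystander: screw-top jar 65 mm in diameter, 124 mm high; origin under its centre
- tape: bystander: roll of tape lying flat, 76 mm in diameter, 19 mm high; origin under its centre
- plaster_tub: bystander: tub 99 mm in diameter, 68 mm high; origin under its centre
Not all that is in view belongs to the job. Leave any orange look-alike of the spindle alone.

How it is judged:
On the way, in this order (a step that is already met when the one before it is completed fails the run):
1. the spindle is through the drum in the cradle and its shoulder has pressed the bush home (shoulder within 1.5 mm of the drum's near face) (x of drum_face in the frame of spindle below 0.0015 m and distance between drum_face and spindle below 0.005 m and angle between the x axis of drum and the x axis of spindle, either way round below 0.08 rad and horizontal distance between drum and cradle below 0.05 m and height (world z) of drum below 0.062 m), for 0.05 s.
2. the drum is carried on the spindle, clear of the cradle (height (world z) of drum above 0.09 m and contact force between drum and cradle below 0.1 N and contact force between drum and spindle above 0.5 N and distance between drum_face and spindle below 0.025 m), for 0.2 s.
At the end, for the whole second after the job is handed in: The spindle lies at rest in both notches of the rack (origin within 10 mm of rack_seat in plan, axis 71 to 79 mm above the table, level and in line with the rack to about 4 degrees), and the drum hangs on it between the posts, its near face within 22 mm of the shoulder (horizontal distance between spindle and rack_seat below 0.01 m and z of spindle in the frame of rack between 0.071 and 0.079 m and angle between the x axis of spindle and the x axis of rack, either way round below 0.08 rad and angle between spindle's own x axis and vertical between 1.5 and 1.64 rad and distance between drum_face and spindle below 0.022 m and angle between the x axis of drum and the x axis of spindle, either way round below 0.15 rad and linear speed of spindle below 0.02 m/s and linear speed of drum below 0.03 m/s); the robot touches nothing.
It fails at once if the spindle presses on the drum or bush with more than 20 N (contact force between spindle and drum above 20 N).
It fails at once if the gripper touches the drum (contact force between the fingers and drum above 0.5 N).
It fails at once if the spindle is forced against the rack with more than 25 N (contact force between spindle and rack above 25 N).
It fails at once if a bystander is moved by more than 25 mm (distance of any of jar, tape, plaster_tub from where it was at the start of the episode above 0.025 m).
It also fails if it takes over 67 s, if anything falls off the work surface, if the arm or the gripper's body presses on something with over 40 N, if the wrist force passes 120 N, or if a joint passes its speed limit or range.

## Working session

There is one attempt and no reset: what is moved stays moved. The work goes in short steps, Python scripts to look and compute and a shell command to move; the robot and the scene stay as the last step left them, time stands still between calls to the robot, and variables do not carry over. Pictures are saved under pics/ and viewed, and the job is handed in when it is done.

```bash
ls; mkdir -p pics; python3 - <<'E'
from rig import env
import cv2
print(env.read_state())
for n in ["side","top","wrist"]:
    m=env.camera_model(n); print(n,m)
    cv2.imwrite(f"pics/{n}0.png",env.capture(n)[:,:,::-1])
E
```

```text
pics
{'time': 0.0, 'joint_positions': array([ 1.14152210e+00,  4.94193705e-01,  1.34612658e+00, -1.21707571e-05,
        1.30253708e+00, -9.55035013e-02]), 'dq': array([-9.37350644e-04, -1.59147985e-03, -7.53585635e-04, -5.65244754e-05,
       -2.45086315e-05,  1.81120618e-03]), 'effort': array([ 1.68456620e-03, -8.78792453e+01, -3.81855369e+01,  7.08309445e-02,
        5.31373685e-02, -1.44105434e-04]), 'position': array([0.20457429, 0.59010524, 0.17523331]), 'tcp_rot': array([ 1.66110167e-01,  9.86106999e-01, -6.12234074e-04, -1.58359874e-04]), 'wrist_force': array([-0.33151742, -0.56065963,  0.07017145]), 'wrist_torque': array([-0.01873123,  0.01346273,  0.00186457]), 'width': 0.09140521783704032}
side {'fovy': 57.64645413556959, 'cx': 319.27929675317364, 'cy': 243.89239219403456, 'R': array([[ 0.94433801,  0.32883283, -0.00973153],
       [ 0.2858471 , -0.83481627, -0.47050317],
       [-0.16284093,  0.4415323 , -0.88234464]]), 't': array([-0.50323382, -0.1420682 ,  1.32333263])}
top {'fovy': 52.813039883399945, 'cx': 319.02969164003565, 'cy': 234.32632037267888, 'R': array([[ 0.02876525, -0.99940979, -0.01877824],
       [-0.99799614, -0.02765524, -0.05691132],
       [ 0.05635842,  0.02037768, -0.99820262]]), 't': array([-0.01125944,  0.55211349,  1.33352431])}
wrist {'fovy': 64.46947963847377, 'cx': 314.0173613897096, 'cy': 239.7662878802263, 'mount': array([[ 1.23413957e-03, -9.61567827e-01, -2.74564731e-01,
         7.79898306e-02],
       [ 9.99999132e-01,  1.05987861e-03,  7.83033309e-04,
         1.09821883e-03],
       [-4.61934352e-04, -2.74565459e-01,  9.61568300e-01,
        -2.08698426e-01],
       [ 0.00000000e+00,  0.00000000e+00,  0.00000000e+00,
         1.00000000e+00]])}
```

View pics/side0.png

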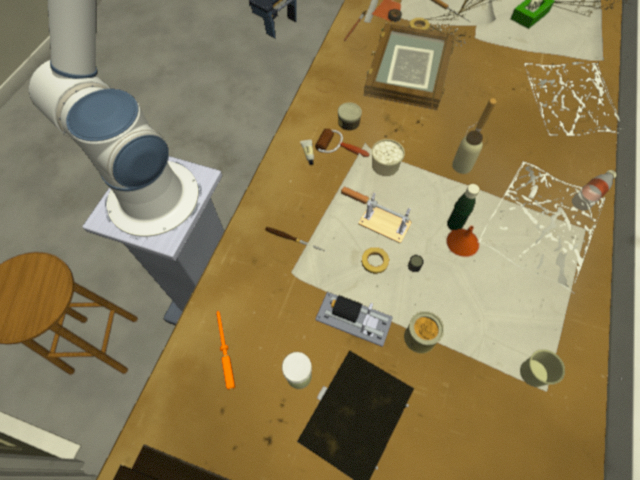

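View pics/top0.png

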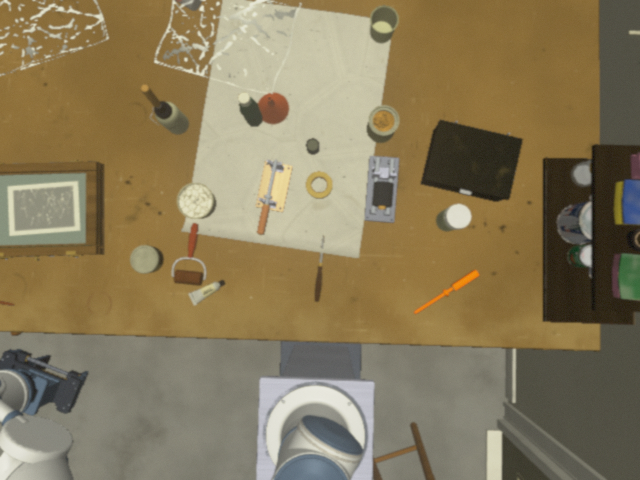

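View pics/wrist0.png

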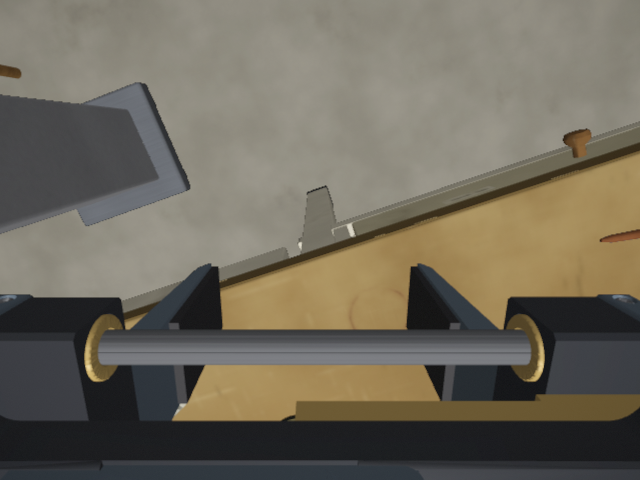

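The top view shows the rack around (272,190) with the handle at (263,218), and the cradle at (382,188) with the black drum. The orange decoy is at (450,290). Next I'll get coarse positions.

```bash
cat > h.py <<'E'
import numpy as np, cv2
from rig import env
from scipy.spatial.transform import Rotation as Rn
def cam(name,st=None):
    m=env.camera_model(name); f=240/np.tan(np.radians(m['fovy'])/2)
    if 'mount' in m:
        st=st or env.read_state()
        T=np.eye(4);T[:3,:3]=Rn.from_quat(st['tcp_rot']).as_matrix();T[:3,3]=st['position']
        C=T@np.array(m['mount']); Rw=C[:3,:3]; o=C[:3,3]
    else:
        Rw=np.array(m['R']).T; o=-Rw@np.array(m['t'])
    return f,m['cx'],m['cy'],Rw,o
def ray(c,u,v):
    f,cx,cy,Rw,o=c
    d=Rw@np.array([(u-cx)/f,(v-cy)/f,1]); return o,d
def onz(c,u,v,z):
    o,d=ray(c,u,v); return o+d*(z-o[2])/d[2]
def proj(c,X):
    f,cx,cy,Rw,o=c; p=Rw.T@(np.array(X)-o); return np.array([cx+f*p[0]/p[2],cy+f*p[1]/p[2]])
def tri(c1,p1,c2,p2):
    o1,d1=ray(c1,*p1);o2,d2=ray(c2,*p2)
    d1/=np.linalg.norm(d1);d2/=np.linalg.norm(d2)
    s=np.linalg.lstsq(np.c_[d1,-d2],o2-o1,rcond=None)[0]
    a,b=o1+s[0]*d1,o2+s[1]*d2; return (a+b)/2,np.linalg.norm(a-b)
E
python3 - <<'E'
from h import *
c=cam('top')
for n,p,z in [('handle end',(262,234),.085),('handle front',(267,205),.085),('foot',(274,187),.012),('drum',(383,197),.075),('cradleTL',(371,157),.01),('TR',(398,156),.01),('BL',(366,221),.01),('BR',(394,221),.01),('jar',(458,214),.12),('tape',(319,185),.019),('tub',(196,201),.068),('tub2',(383,124),.06)]:
    print(n,onz(c,*p,z).round(3))
im=cv2.imread('pics/top0.png')[140:250,230:420]
cv2.imwrite('pics/c1.png',cv2.resize(im,None,fx=4,fy=4,interpolation=cv2.INTER_CUBIC))
E
```

```text
handle end [0.545 0.154 0.085]
handle front [0.623 0.144 0.085]
foot [0.682 0.135 0.012]
drum [ 0.654 -0.165  0.075]
cradleTL [ 0.775 -0.136  0.01 ]
TR [ 0.78  -0.212  0.01 ]
BL [ 0.594 -0.126  0.01 ]
BR [ 0.596 -0.204  0.01 ]
jar [ 0.608 -0.353  0.12 ]
tape [0.69  0.008 0.019]
tub [0.63  0.339 0.068]
tub2 [ 0.856 -0.162  0.06 ]
```

View pics/c1.png

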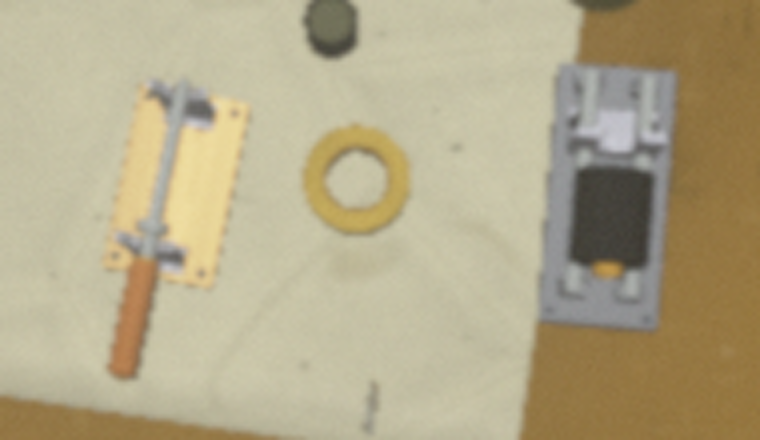

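```bash
python3 -m crank '[{"dp":[3,-5,3],"twist":0.1},{"dp":[6,-10,6],"twist":0.2},{"dp":[9,-16,7],"twist":0.3},{"dp":[12,-22,7],"twist":0.33},{"dp":[15,-27,7],"twist":0.33},{"dp":[18,-33,7],"twist":0.33},{"dp":[21,-39,7],"twist":0.33},{"dp":[24,-45,7],"twist":0.33},{"dp":[26.5,-51,7],"twist":0.33},{"dp":[28,-56,7],"twist":0.33}]' 1 60
python3 -m crank '[{"dp":[0.5,-4,0],"twist":0},{"dp":[0.5,-4,0],"twist":0},{"dp":[0.5,-4,0],"twist":0}]'
python3 - <<'E'
from h import *
print(env.read_state())
cv2.imwrite('pics/w1.png',env.capture('wrist')[:,:,::-1])
E
```

```text
time: 1.4
position: [0.4797, 0.0447, 0.2458]
tcp_rot: [0.002, 1.0, 0.0, 0.0]
wrist_force: [1.4, 1.1, -0.0]
width: 0.0914
time: 1.78
position: [0.4839, 0.007, 0.2457]
tcp_rot: [0.002, 1.0, 0.0, -0.0]
wrist_force: [-0.2, 0.1, 0.5]
width: 0.091
{'time': 1.775, 'joint_positions': array([-1.09154765e-01,  2.24348279e-01,  1.57517296e+00,  2.97959887e-04,
        1.34249418e+00, -1.67581663e+00]), 'dq': array([ 2.01904856e-02, -2.90354700e-03,  1.02303964e-03,  1.18565712e-03,
       -1.05696068e-04, -9.47202982e-05]), 'effort': array([-2.28652485e+00, -6.19333148e+01, -3.93342412e+01, -1.73090966e-01,
        3.73904093e-02, -1.06406647e-01]), 'position': array([0.48390896, 0.00703916, 0.24569513]), 'tcp_rot': array([ 2.10097585e-03,  9.99997760e-01,  1.66868831e-04, -1.94660098e-04]), 'wrist_force': array([-0.24200055,  0.11512384,  0.47740686]), 'wrist_torque': array([0.0349989 , 0.02112596, 0.00816788]), 'width': 0.09104555635910302}
```

View pics/w1.png

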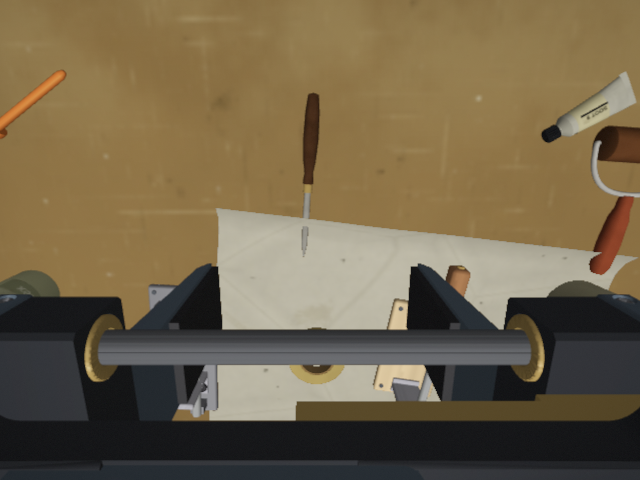

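The camera looks back towards the robot in this tool orientation. A half turn lets it look ahead over the drum and rack instead.

```bash
python3 -m crank '[{"dp":[1,-1,0.5],"twist":-0.18},{"dp":[2,-1.5,0.5],"twist":-0.36},{"dp":[3,-1.5,0.5],"twist":-0.54},{"dp":[4,-1.5,0.5],"twist":-0.72},{"dp":[5,-1.5,0.5],"twist":-0.9},{"dp":[6,-1.5,0.5],"twist":-1.08},{"dp":[7,-1.5,0.5],"twist":-1.26},{"dp":[8,-1.5,0.5],"twist":-1.44},{"dp":[8,-1.5,0.5],"twist":-1.62},{"dp":[8,-1.5,0.5],"twist":-1.8}]'
python3 -m crank '[{"dp":[0,0,0],"twist":-0.18},{"dp":[0,0,0],"twist":-0.36},{"dp":[0,0,0],"twist":-0.54},{"dp":[0,0,0],"twist":-0.72},{"dp":[0,0,0],"twist":-0.9},{"dp":[0,0,0],"twist":-1.08},{"dp":[0,0,0],"twist":-1.26},{"dp":[0,0,0],"twist":-1.34},{"dp":[0,0,0],"twist":-1.34},{"dp":[0,0,0],"twist":-1.34}]'
python3 - <<'E'
from h import *
s=env.read_state();print(s)
np.savez('s2.npz',p=s['position'],q=s['tcp_rot'])
cv2.imwrite('pics/w2.png',env.capture('wrist')[:,:,::-1])
E
```

```text
time: 3.08
position: [0.564, -0.0068, 0.2507]
tcp_rot: [0.786, 0.619, -0.0, -0.0]
wrist_force: [-0.2, 0.2, 0.5]
width: 0.0908
time: 4.32
position: [0.5641, -0.0076, 0.2508]
tcp_rot: [1.0, 0.0, -0.0, -0.0]
wrist_force: [0.6, 0.4, 0.1]
width: 0.0913
{'time': 4.325, 'joint_positions': array([-1.19341692e-01,  3.41922839e-01,  1.38783860e+00,  5.89137449e-05,
        1.41184725e+00,  1.45057630e+00]), 'dq': array([-0.0070198 , -0.0003522 , -0.0009774 ,  0.00038983,  0.00079035,
        0.00259616]), 'effort': array([ 2.05058344e-01, -7.59215641e+01, -4.07454658e+01,  5.47996571e-02,
       -6.89711119e-02,  1.02287144e-01]), 'position': array([ 0.56409892, -0.0075921 ,  0.25082762]), 'tcp_rot': array([ 9.99999905e-01,  4.34504783e-04, -4.48073371e-06, -2.98347006e-05]), 'wrist_force': array([0.63039755, 0.37752694, 0.09912442]), 'wrist_torque': array([-0.10393342,  0.15682015, -0.01058802]), 'width': 0.09126181163948627}
```

View pics/w2.png

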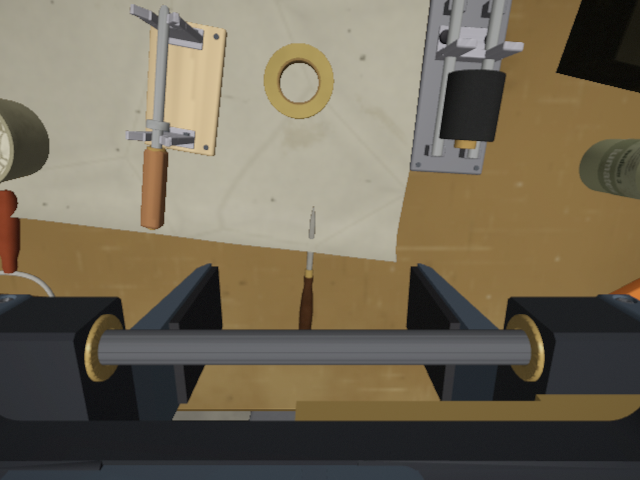

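```bash
python3 - <<'E'
import cv2,numpy as np
im=cv2.imread('pics/w2.png')
a=cv2.resize(im[0:240,110:240],None,fx=3,fy=2.5,interpolation=cv2.INTER_CUBIC)
b=cv2.resize(im[0:240,400:530],None,fx=3,fy=2.5,interpolation=cv2.INTER_CUBIC)
cv2.imwrite('pics/c2.png',np.hstack([a,b]))
E
```

```text
(no output)
```

View pics/c2.png

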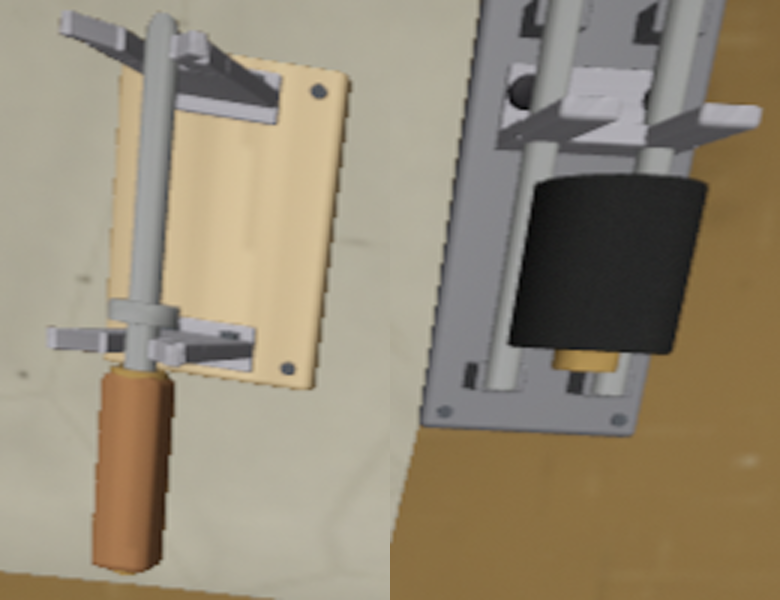

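```bash
cat > m.py <<'E'
from h import *
def ld(f):
    z=np.load(f); return dict(position=z['p'],tcp_rot=z['q'])
def seg(mask,box):
    x0,y0,x1,y1=box; m=np.zeros_like(mask); m[y0:y1,x0:x1]=mask[y0:y1,x0:x1]
    m=cv2.morphologyEx(m,cv2.MORPH_OPEN,np.ones((3,3),np.uint8))
    n,l,s,_=cv2.connectedComponentsWithStats(m); k=1+np.argmax(s[1:,4]); return (l==k).astype(np.uint8),s[k]
E
python3 - <<'E'
from m import *
im=cv2.imread('pics/w2.png'); hsv=cv2.cvtColor(im,cv2.COLOR_BGR2HSV)
c=cam('wrist',ld('s2.npz'))
h=cv2.inRange(hsv,(3,110,60),(16,255,255))
m,s=seg(h,(120,120,200,240)); print('handle',s)
r=cv2.minAreaRect(np.argwhere(m)[:,::-1].astype(np.float32)); print(r)
d=cv2.inRange(hsv,(0,0,0),(180,255,65)); m,s=seg(d,(425,50,520,160)); print('drum',s)
ct=cv2.findContours(m,cv2.RETR_EXTERNAL,cv2.CHAIN_APPROX_NONE)[0][0]; print(cv2.minAreaRect(ct), cv2.approxPolyDP(ct,4,True)[:,0].tolist())
b=cv2.inRange(hsv,(15,140,100),(30,255,255)); m,s=seg(b,(440,130,490,155)); print('bush',s)
# per row centre of handle
E
```

```text
handle [ 141  150   27   79 1770]
((153.42257690429688, 189.16151428222656), (24.01336669921875, 77.6942138671875), 3.814074993133545)
drum [ 440   70   66   72 3898]
((472.239990234375, 104.81999206542969), (56.7099723815918, 74.529052734375), 8.13010311126709) [[449, 73], [440, 137], [492, 141], [505, 74]]Traceback (most recent call last):
  File "<stdin>", line 9, in <module>
  File "m.py", line 7, in seg
    n,l,s,_=cv2.connectedComponentsWithStats(m); k=1+np.argmax(s[1:,4]); return (l==k).astype(np.uint8),s[k]
                                                     ~~~~~~~~~^^^^^^^^^
    return _wrapfunc(a, 'argmax', axis=axis, out=out, **kwds)
    return bound(*args, **kwds)
ValueError: attempt to get argmax of an empty sequence
```

```bash
python3 - <<'E'
from m import *
im=cv2.imread('pics/w2.png'); g=cv2.cvtColor(im,cv2.COLOR_BGR2HSV).astype(int)
c=cam('wrist',ld('s2.npz'))
# rod centre per row using saturation (grey rod vs tan foot)
for v in (25,40,60,80,100): print(v,[(u,g[v,u,1]) for u in range(150,174,1)])
for v in (141,144,147,150): print(v,[(u,*g[v,u]) for u in range(448,484,3)])
for n,p,z in [('tip',(164,6),.075),('rod20',(162.5,20),.075),('shoulder',(159,116),.075),('neck',(156.7,142),.075),('hend',(152,228),.075),('hfront',(155.5,149),.075),('bush',(465.5,148),.053),('bushroot',(466,141),.053),('tape',(298.5,80),.019)]:
    print(n,onz(c,*p,z).round(4))
for n,p in [('BL',(400+33/3,168)),('BR',(400+243/3,173))]: print(n,onz(c,*p,.01).round(4))
E
```

```text
25 [(150, np.int64(41)), (151, np.int64(38)), (152, np.int64(3)), (153, np.int64(9)), (154, np.int64(9)), (155, np.int64(10)), (156, np.int64(10)), (157, np.int64(3)), (158, np.int64(4)), (159, np.int64(5)), (160, np.int64(3)), (161, np.int64(3)), (162, np.int64(2)), (163, np.int64(2)), (164, np.int64(3)), (165, np.int64(3)), (166, np.int64(6)), (167, np.int64(4)), (168, np.int64(5)), (169, np.int64(6)), (170, np.int64(6)), (171, np.int64(6)), (172, np.int64(10)), (173, np.int64(6))]
40 [(150, np.int64(79)), (151, np.int64(77)), (152, np.int64(77)), (153, np.int64(75)), (154, np.int64(75)), (155, np.int64(75)), (156, np.int64(71)), (157, np.int64(41)), (158, np.int64(3)), (159, np.int64(3)), (160, np.int64(2)), (161, np.int64(2)), (162, np.int64(2)), (163, np.int64(3)), (164, np.int64(3)), (165, np.int64(4)), (166, np.int64(2)), (167, np.int64(5)), (168, np.int64(6)), (169, np.int64(8)), (170, np.int64(9)), (171, np.int64(9)), (172, np.int64(9)), (173, np.int64(9))]
60 [(150, np.int64(76)), (151, np.int64(75)), (152, np.int64(75)), (153, np.int64(75)), (154, np.int64(74)), (155, np.i
[... 3434 characters left out ...]
 np.int64(14), np.int64(54)), (463, np.int64(120), np.int64(5), np.int64(50)), (466, np.int64(120), np.int64(6), np.int64(132)), (469, np.int64(30), np.int64(2), np.int64(123)), (472, np.int64(60), np.int64(2), np.int64(161)), (475, np.int64(60), np.int64(2), np.int64(162)), (478, np.int64(30), np.int64(2), np.int64(138)), (481, np.int64(120), np.int64(6), np.int64(125))]
tip [0.7489 0.1281 0.075 ]
rod20 [0.7377 0.1307 0.075 ]
shoulder [0.6553 0.1429 0.075 ]
neck [0.6311 0.1479 0.075 ]
hend [0.5442 0.1625 0.075 ]
hfront [0.6244 0.1498 0.075 ]
bush [ 0.6251 -0.1636  0.053 ]
bushroot [ 0.6321 -0.1633  0.053 ]
tape [0.6944 0.0107 0.019 ]
BL [ 0.6005 -0.1192  0.01  ]
BR [ 0.5949 -0.2015  0.01  ]
```

Spindle axis at about (0.651, 0.144, 0.075) with yaw ≈ -0.165. The bush face is near (0.625, -0.164). I'll move above the handle.

```bash
python3 -m crank '[{"dp":[0.5,4,-1],"twist":-0.08},{"dp":[1,8,-3],"twist":-0.165},{"dp":[2,12,-6],"twist":-0.165},{"dp":[2.5,16.2,-9],"twist":-0.165},{"dp":[2.5,16.2,-10],"twist":-0.165},{"dp":[2.5,16.2,-10],"twist":-0.165},{"dp":[2.5,16.2,-10],"twist":-0.165}]'
python3 - <<'E'
from h import *
s=env.read_state();print(s['joint_positions'])
np.savez('s3.npz',p=s['position'],q=s['tcp_rot'])
cv2.imwrite('pics/w3.png',env.capture('wrist')[:,:,::-1])
E
```

```text
time: 5.25
position: [0.5897, 0.1529, 0.1518]
tcp_rot: [0.996, -0.084, 0.001, -0.0]
wrist_force: [0.2, 0.4, -0.3]
width: 0.0914
[ 1.55791650e-01  4.93812792e-01  1.41771401e+00 -1.53544491e-04
  1.22876996e+00  1.89440606e+00]
```

View pics/w3.png

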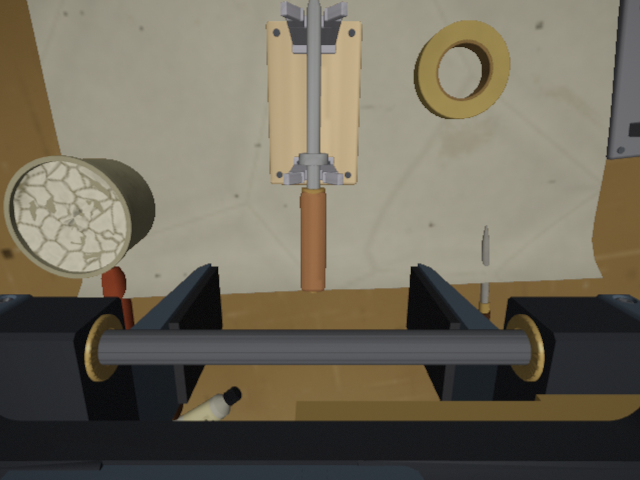

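The view is now straight along the spindle: rod at column 313, shoulder at row 157, handle from row 187 to 292. I'll measure it precisely.

```bash
python3 - <<'E'
from m import *
im=cv2.imread('pics/w3.png'); hsv=cv2.cvtColor(im,cv2.COLOR_BGR2HSV)
s=ld('s3.npz');c=cam('wrist',s)
h=cv2.inRange(hsv,(3,100,60),(14,255,255)); m,st=seg(h,(290,170,340,310)); print(st)
pts=[]
for v in range(195,286,10):
    u=np.flatnonzero(m[v]).mean(); pts.append(onz(c,u,v,.080))   # sides at varied h
rp=[]
for v in range(60,150,10):
    r=[u for u in range(295,335) if hsv[v,u,1]<40]; rp.append(onz(c,np.mean(r),v,.075)); 
P=np.array(rp);H=np.array(pts)
for n,Q in(('rod',P),('hand',H)):
    k=np.polyfit(Q[:,0],Q[:,1],1);print(n,k, 'y at .59',np.polyval(k,.59),'y at .651',np.polyval(k,.651))
print('handle front/back',onz(c,313,187.5,.080),onz(c,313,291.5,.08),'tip',onz(c,314,1,.075))
R=Rn.from_quat(s['tcp_rot']).as_matrix();print('toolx yaw',np.arctan2(R[1,0],R[0,0]),'pos',s['position'])
# foot edges at z=.012
f=[onz(c,*p,.012) for p in [(268,22),(271,184),(360,22),(356,184)]];print(np.round(f,4))
E
```

```text
[ 301  193   25   98 2393]
rod [-0.17233144  0.25683085] y at .59 0.15515529544152556 y at .651 0.14464307748669844
hand [-0.17537865  0.25841133] y at .59 0.15493793316032684 y at .651 0.14423983581455813
handle front/back [0.62713231 0.14856848 0.08      ] [0.54526179 0.16239204 0.08      ] tip [0.74809026 0.12749162 0.075     ]
toolx yaw -0.1677668519100528 pos [0.58970185 0.15289462 0.15176071]
[[0.7574 0.1642 0.012 ]
 [0.6271 0.1878 0.012 ]
 [0.7449 0.0899 0.012 ]
 [0.6142 0.1111 0.012 ]]
```

```bash
python3 -m crank '[{"dp":[0.5,0.15,-4],"twist":-0.003},{"dp":[0.5,0.15,-8],"twist":-0.003},{"dp":[0.5,0.15,-9.6],"twist":-0.003},{"dp":[0.5,0.15,-9.6],"twist":-0.003},{"dp":[0.5,0.15,-9.6],"twist":-0.003}]'
```

```text
time: 5.92
position: [0.5953, 0.1552, 0.0565]
tcp_rot: [0.996, -0.085, 0.001, -0.0]
wrist_force: [1.0, -0.4, 0.6]
width: 0.0912
```

```bash
python3 -m crank '[{"dp":[0,-0.1,0],"twist":0},{"dp":[0,-0.1,0],"twist":0},{"dp":[0,-0.1,0],"twist":0},{"dp":[0,-0.1,0],"twist":0},{"dp":[0,-0.1,0],"twist":0},{"dp":[0,-0.1,0],"twist":0},{"dp":[0,-0.1,0],"twist":0},{"dp":[0,-0.1,0],"twist":0}]' -1 6
```

```text
time: 6.92
position: [0.5942, 0.1542, 0.0548]
tcp_rot: [0.996, -0.085, -0.0, -0.0]
wrist_force: [0.1, 0.1, 0.1]
width: 0.0139
```

```bash
python3 - <<'E'
from h import *
print(env.read_state()['width'],env.read_state()['position'])
cv2.imwrite('pics/w4.png',env.capture('wrist')[:,:,::-1])
print(env.read_state()['width'])
E
```

```text
0.013949272036161165 [0.5941743  0.15418381 0.05481843]
0.009855397257543549
```

View pics/w4.png

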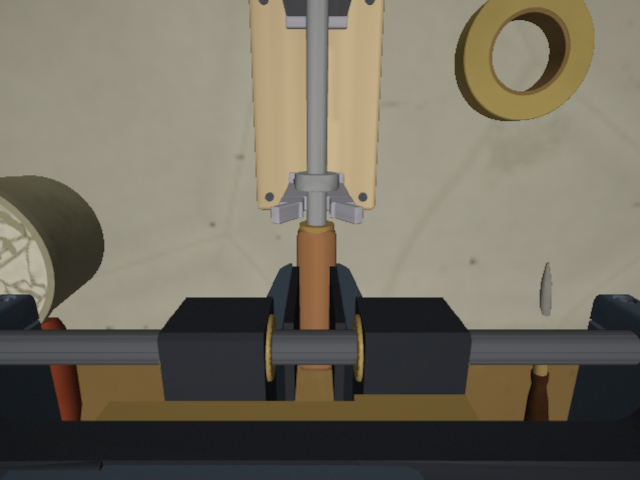

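```bash
python3 -m crank '[{"dp":[0,0,0],"twist":0},{"dp":[0,0,0],"twist":0},{"dp":[0,0,0],"twist":0},{"dp":[0,0,0],"twist":0}]' -1 12
python3 - <<'E'
from h import *
print(env.read_state())
cv2.imwrite('pics/w5.png',env.capture('wrist')[200:420,220:420,::-1].repeat(3,0).repeat(3,1)[:600])
E
```

```text
time: 7.48
position: [0.5942, 0.1542, 0.0548]
tcp_rot: [0.996, -0.085, 0.0, -0.0]
wrist_force: [0.2, 0.6, -0.1]
width: 0.0006
{'time': 7.475, 'joint_positions': array([1.56644220e-01, 6.11819718e-01, 1.50202350e+00, 2.00842219e-05,
       1.02773025e+00, 1.89764830e+00]), 'dq': array([-0.00160278, -0.00139467,  0.00069837, -0.00052256,  0.00054758,
        0.00077294]), 'effort': array([-2.65705130e-03, -9.04958296e+01, -3.03206885e+01,  7.76891538e-03,
       -8.40424234e-02, -1.57250943e-04]), 'position': array([0.59418015, 0.15418927, 0.05480477]), 'tcp_rot': array([ 9.96380409e-01, -8.50063551e-02,  7.25205616e-06, -1.06430177e-05]), 'wrist_force': array([ 0.19539788,  0.64759094, -0.09890378]), 'wrist_torque': array([-0.05654298,  0.18059238,  0.01656617]), 'width': 0.0005554386521871955}
```

View pics/w5.png

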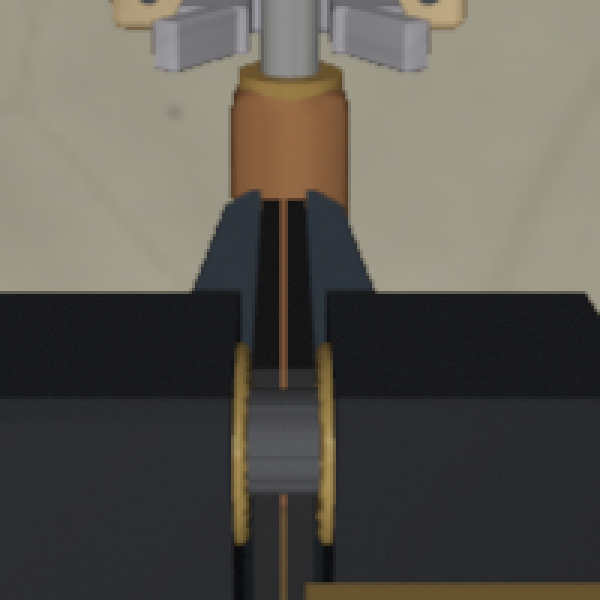

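The fingers have shut without holding the handle, so there is a height discrepancy. I'll check it in the side view.

```bash
python3 - <<'E'
from h import *
s=env.read_state(); c=cam('wrist',s)
R=Rn.from_quat(s['tcp_rot']).as_matrix()
for p in [(0,0,0),(0.016,0,0),(-.016,0,0),(0,0,-.019)]:
    X=s['position']+R@np.array(p); print(p,proj(c,X).round(1),'side',proj(cam('side'),X).round(1),'top',proj(cam('top'),X).round(1))
a=env.capture('side')[150:270,310:470,::-1];b=env.capture('top')[140:250,220:340,::-1]
cv2.imwrite('pics/s5.png',cv2.resize(a,None,fx=5,fy=5,interpolation=cv2.INTER_CUBIC))
E
```

```text
(0, 0, 0) [315.9 269.5] side [357.1 199.5] top [264.2 216.6]
(0.016, 0, 0) [316.  243.2] side [362.1 201.8] top [265.4 210.9]
(-0.016, 0, 0) [315.9 294.8] side [352.1 197.3] top [263.  222.4]
(0, 0, -0.019) [316.1 282. ] side [357.5 195.8] top [263.2 215.9]
```

View pics/s5.png

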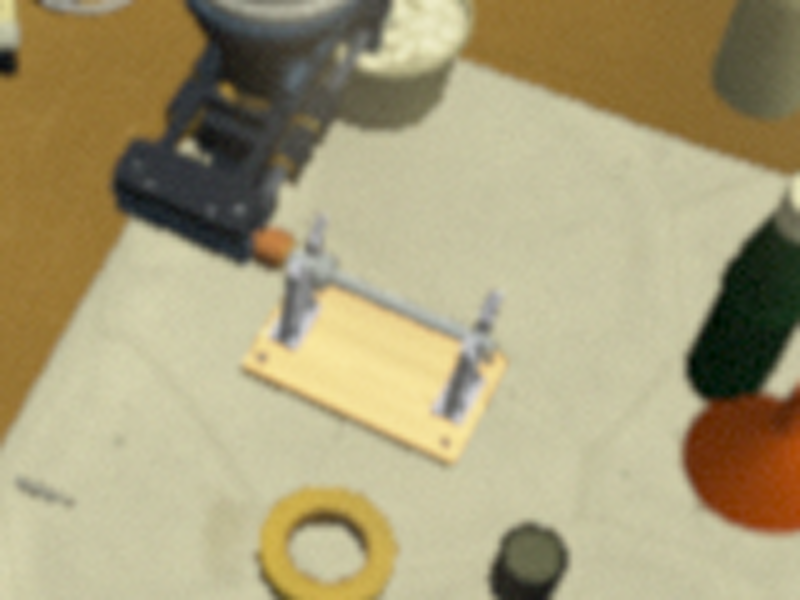

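The fingers closed above the handle, though the reported TCP should straddle it. Before trying again I'll open, rise, and measure the real fingertip against the nominal TCP from the outside cameras.

```bash
python3 -m crank '[{"dp":[0,0,0],"twist":0},{"dp":[0,0,0],"twist":0},{"dp":[0,0,2],"twist":0},{"dp":[0,0,5],"twist":0},{"dp":[0,0,8],"twist":0},{"dp":[0,0,8],"twist":0}]' -0.1 12
python3 - <<'E'
from h import *
s=env.read_state(); R=Rn.from_quat(s['tcp_rot']).as_matrix();print(s['width'],s['position'])
for n in('side','top'):
    c=cam(n)
    for k in (0,-.02,-.04,-.06): print(n,k,proj(c,s['position']+R@np.array([0,0,k])).round(1))
a=env.capture('side')[110:230,290:450,::-1];b=env.capture('wrist')[:,:,::-1]
cv2.imwrite('pics/s6.png',cv2.resize(a,None,fx=5,fy=5,interpolation=cv2.INTER_CUBIC)); cv2.imwrite('pics/w6.png',b)
E
```

```text
time: 8.38
position: [0.5956, 0.1544, 0.1371]
tcp_rot: [0.996, -0.085, 0.002, -0.0]
wrist_force: [0.8, 0.2, -0.5]
width: 0.0411
0.041084083115465755 [0.59561301 0.1544216  0.13707179]
side 0 [359.7 182.5]
side -0.02 [360.2 178. ]
side -0.04 [360.7 173.4]
side -0.06 [361.2 168.6]
top 0 [259.8 213. ]
top -0.02 [258.7 212.2]
top -0.04 [257.6 211.4]
top -0.06 [256.4 210.6]
```

View pics/s6.png

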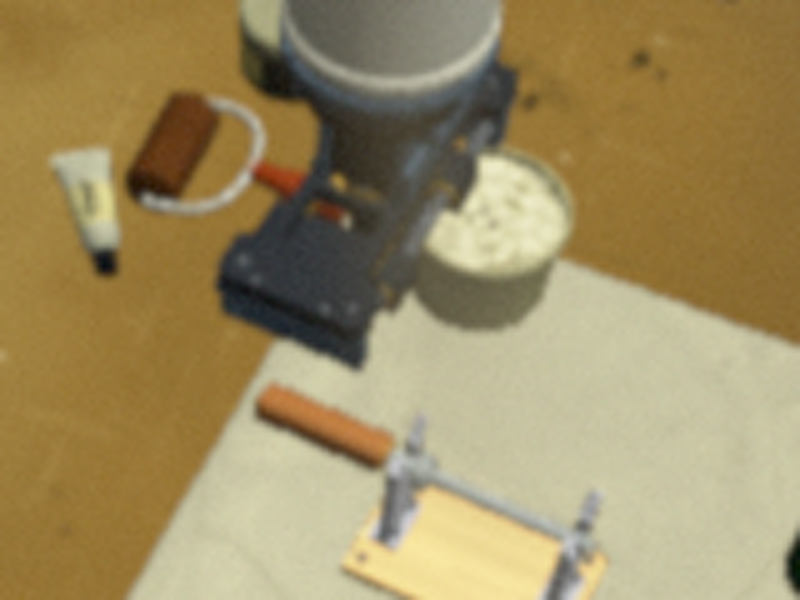

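View pics/w6.png

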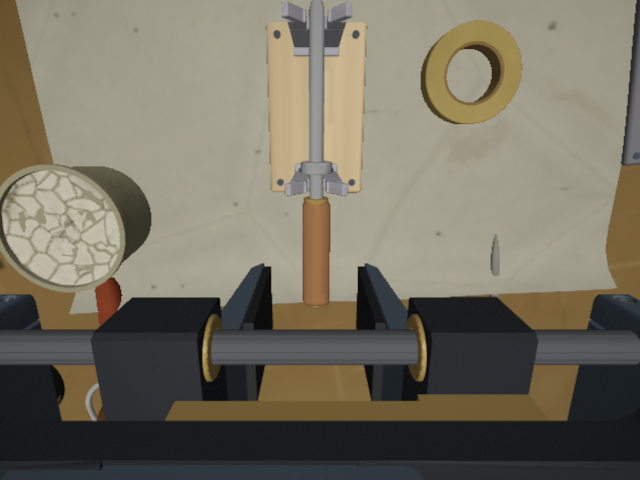

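```bash
python3 - <<'E'
from h import *
print(env.grasp_offset,[a for a in dir(env) if a[0]!='_'])
c=cam('wrist')
s=env.read_state();R=Rn.from_quat(s['tcp_rot']).as_matrix()
for z in(0,-.019,-.03,-.045):
  for x in (-.016,.016):print(z,x,[proj(c,s['position']+R@np.array([x,y*.0205,z])).round(0).tolist() for y in(-1,1)])
im=cv2.imread('pics/w6.png')[240:430,200:440]
cv2.imwrite('pics/c6.png',cv2.resize(im,None,fx=3.2,fy=3.1,interpolation=cv2.INTER_CUBIC))
E
```

```text
-0.0188 ['IKError', 'camera_model', 'capture', 'grasp_offset', 'job_done', 'read_state']
0 -0.016 [[281.0, 295.0], [350.0, 295.0]]
0 0.016 [[280.0, 243.0], [352.0, 243.0]]
-0.019 -0.016 [[279.0, 309.0], [353.0, 309.0]]
-0.019 0.016 [[277.0, 254.0], [355.0, 254.0]]
-0.03 -0.016 [[277.0, 319.0], [356.0, 319.0]]
-0.03 0.016 [[275.0, 260.0], [358.0, 261.0]]
-0.045 -0.016 [[274.0, 333.0], [359.0, 334.0]]
-0.045 0.016 [[272.0, 271.0], [361.0, 271.0]]
```

View pics/c6.png

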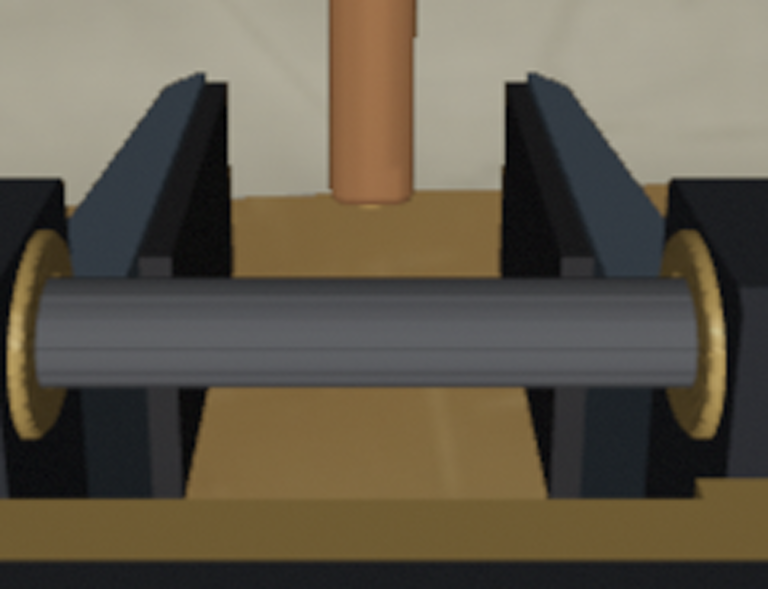

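```bash
python3 - <<'E'
from h import *
s=env.read_state();R=Rn.from_quat(s['tcp_rot']).as_matrix();c=cam('side')
for z in(-.02,-.04,-.06,-.079,-.10,-.119):
  for yy in (.089,.12): print(z,yy,[((proj(c,s['position']+R@np.array([x,yy,z]))-[290,110])*5).round(0).tolist() for x in(-.038,0.038)])
E
```

```text
-0.02 0.089 [[205.0, 436.0], [337.0, 496.0]]
-0.02 0.12 [[177.0, 481.0], [309.0, 541.0]]
-0.04 0.089 [[206.0, 414.0], [339.0, 474.0]]
-0.04 0.12 [[177.0, 459.0], [311.0, 520.0]]
-0.06 0.089 [[206.0, 391.0], [342.0, 452.0]]
-0.06 0.12 [[177.0, 437.0], [314.0, 498.0]]
-0.079 0.089 [[207.0, 369.0], [345.0, 430.0]]
-0.079 0.12 [[177.0, 415.0], [316.0, 477.0]]
-0.1 0.089 [[208.0, 344.0], [348.0, 405.0]]
-0.1 0.12 [[177.0, 390.0], [318.0, 453.0]]
-0.119 0.089 [[208.0, 320.0], [351.0, 382.0]]
-0.119 0.12 [[177.0, 366.0], [321.0, 430.0]]
```

Both views agree: the whole gripper, body included, sits about 39 mm above where the reported TCP puts it. The pad's lower edge is at tool z ≈ -0.039. The camera and TCP readings are otherwise consistent, so I'll command TCP z about 39 mm lower and go down in stages watching the force.

```bash
python3 -m crank '[{"dp":[0,0,-4],"twist":0},{"dp":[0,0,-8],"twist":0},{"dp":[0,0,-8],"twist":0},{"dp":[0,0,-8],"twist":0}]'
python3 -m crank '[{"dp":[0,0,-1],"twist":0},{"dp":[0,0,-2],"twist":0},{"dp":[0,0,-3],"twist":0},{"dp":[0,0,-3.9],"twist":0},{"dp":[0,0,-3.9],"twist":0},{"dp":[0,0,-3.9],"twist":0}]'
python3 - <<'E'
from h import *
s=env.read_state();print(s['position'],s['wrist_force'],s['width'])
cv2.imwrite('pics/w7.png',env.capture('wrist')[:,:,::-1])
E
```

```text
time: 8.98
position: [0.5945, 0.1542, 0.0555]
tcp_rot: [0.996, -0.085, 0.0, -0.0]
wrist_force: [0.9, 0.3, 0.9]
width: 0.0413
time: 9.72
position: [0.5943, 0.1542, 0.0159]
tcp_rot: [0.996, -0.085, 0.0, -0.0]
wrist_force: [-0.1, -0.2, 0.2]
width: 0.0409
[0.59430644 0.15419519 0.01593603] [-0.14103528 -0.15138474  0.18614343] 0.040898654397276406
```

View pics/w7.png

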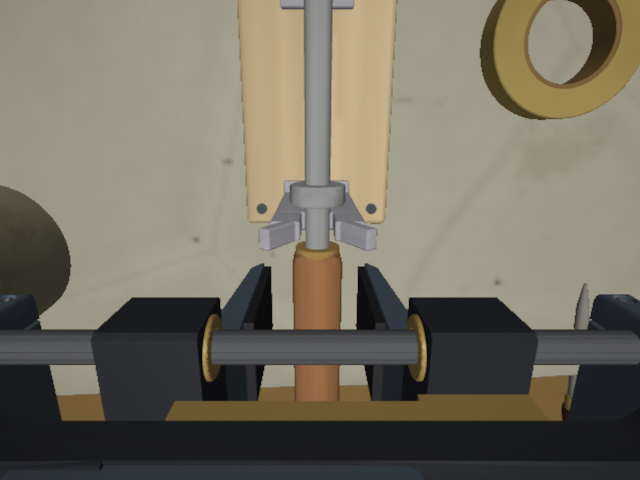

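The fingers now straddle the handle (columns 271–358, handle 294–342), with the handle about 1.2 mm to the right. I'll shift slightly and close gently.

```bash
python3 -m crank '[{"dp":[0,-0.12,0],"twist":0},{"dp":[0,-0.12,0],"twist":0},{"dp":[0,-0.12,0],"twist":0},{"dp":[0,-0.12,0],"twist":0},{"dp":[0,-0.12,0],"twist":0},{"dp":[0,-0.12,0],"twist":0}]' -1 5
python3 -m crank '[{"dp":[0,0,0],"twist":0},{"dp":[0,0,0],"twist":0},{"dp":[0,0,0],"twist":0},{"dp":[0,0,0],"twist":0}]' -1 15
```

```text
time: 10.52
position: [0.5942, 0.153, 0.0159]
tcp_rot: [0.996, -0.085, 0.0, -0.0]
wrist_force: [0.2, -0.7, 1.9]
width: 0.0198
time: 11.02
position: [0.5942, 0.153, 0.0159]
tcp_rot: [0.996, -0.085, 0.0, -0.0]
wrist_force: [-0.1, -0.7, 2.8]
width: 0.02
```

```bash
python3 -m crank '[{"dp":[0,0,0],"twist":0},{"dp":[0,0,0],"twist":0},{"dp":[0,0,0.5],"twist":0},{"dp":[0,0,2],"twist":0},{"dp":[0,0,4],"twist":0},{"dp":[0,0,7],"twist":0},{"dp":[0,0,9],"twist":0},{"dp":[0,0,9],"twist":0},{"dp":[0,0,9],"twist":0}]' -1 60
python3 - <<'E'
from h import *
s=env.read_state();print(s['position'],s['wrist_force'],s['wrist_torque'],s['width'],s['joint_positions'])
cv2.imwrite('pics/w8.png',env.capture('wrist')[:,:,::-1])
np.savez('s8.npz',p=s['position'],q=s['tcp_rot'])
E
```

```text
time: 12.15
position: [0.5937, 0.1529, 0.1054]
tcp_rot: [0.996, -0.085, -0.0, 0.0]
wrist_force: [0.2, 0.0, -2.5]
width: 0.0198
[0.59371074 0.15289977 0.1054065 ] [ 0.23382338  0.03492207 -2.47399706] [-0.01545835  0.24911256  0.03361233] 0.01980517972269587 [ 1.54688286e-01  5.49826393e-01  1.45718243e+00 -5.19665711e-07
  1.13525561e+00  1.89568278e+00]
```

View pics/w8.png

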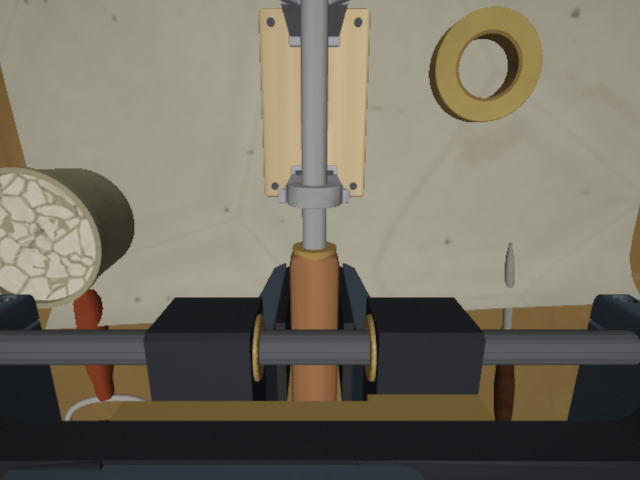

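The spindle is held level and straight. Now I'll go beside the cradle to measure the drum axis.

```bash
python3 -m crank '[{"dp":[0,-1,4],"twist":0},{"dp":[0,-5,8],"twist":0.05},{"dp":[0,-10,9],"twist":0.11},{"dp":[0,-15,9],"twist":0.11},{"dp":[0,-20,9],"twist":0.11},{"dp":[0,-24,9],"twist":0.11},{"dp":[0,-24,9],"twist":0.11},{"dp":[0,-24,9],"twist":0.11},{"dp":[0,-24,9],"twist":0.11}]'
python3 - <<'E'
from h import *
s=env.read_state();print(s['position'],s['wrist_force'],s['wrist_torque'],s['width'],s['joint_positions'])
cv2.imwrite('pics/w9.png',env.capture('wrist')[:,:,::-1])
np.savez('s9.npz',p=s['position'],q=s['tcp_rot'])
E
```

```text
time: 13.32
position: [0.594, -0.086, 0.1955]
tcp_rot: [1.0, -0.03, -0.0, -0.0]
wrist_force: [-0.0, -0.6, -1.0]
width: 0.0194
[ 0.59403046 -0.08600785  0.1954712 ] [-0.03877595 -0.58230378 -1.03636554] [-0.02562252  0.25062318  0.01972572] 0.019388202223010968 [-2.43359622e-01  4.40921108e-01  1.38206573e+00  1.76463598e-04
  1.31929166e+00  1.38649095e+00]
```

View pics/w9.png

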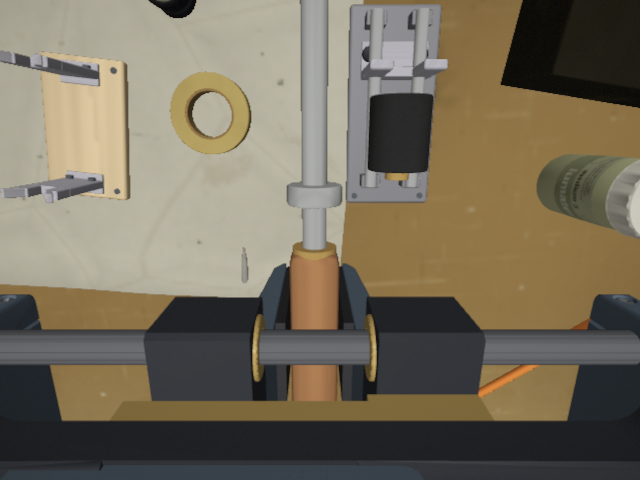

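```bash
python3 - <<'E'
import cv2
im=cv2.imread('pics/w9.png')[0:210,335:450]
cv2.imwrite('pics/c9.png',cv2.resize(im,None,fx=5,fy=2.85,interpolation=cv2.INTER_CUBIC))
E
```

```text
(no output)
```

View pics/c9.png

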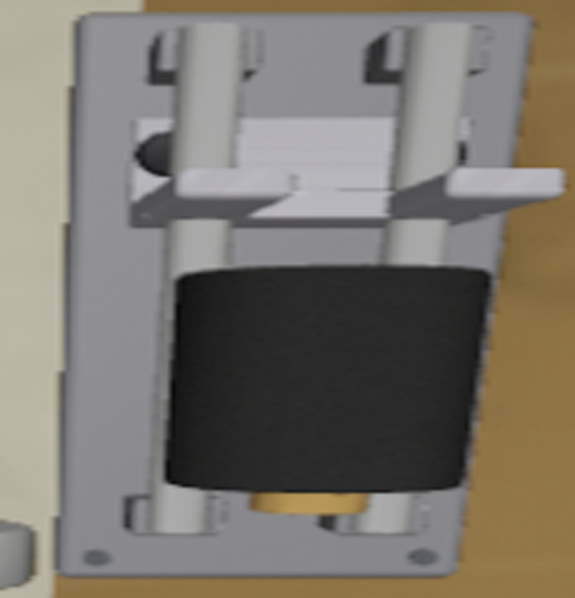

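```bash
python3 - <<'E'
from m import *
im=cv2.imread('pics/w9.png'); hsv=cv2.cvtColor(im,cv2.COLOR_BGR2HSV).astype(int)
s=ld('s9.npz');c=cam('wrist',s);R=Rn.from_quat(s['tcp_rot']).as_matrix()
print('yaw',np.arctan2(R[1,0],R[0,0]))
# bush rows
for v in (173,175,177,179,181):
    us=[u for u in range(375,425) if 14<=hsv[v,u,0]<=26 and hsv[v,u,1]>90]; 
    if us: print('bush',v,us[0],us[-1],onz(c,(us[0]+us[-1])/2,v,.053).round(4))
# drum rows
for v in range(105,165,10):
    us=[u for u in range(355,445) if hsv[v,u,2]<60]; print('drum',v,us[0],us[-1])
# rod in tool frame: axis plane tool z=-.0591
for v in (20,60,100,140,170,215,235):
    us=[u for u in range(285,345) if hsv[v,u,1]<25 and hsv[v,u,2]>90]; m=(us[0]+us[-1])/2
    X=onz(c,m,v,s['position'][2]+.0591); print('rod',v,us[0],us[-1],(R.T@(X-s['position'])).round(4))
for v in range(176,215,2): print(v,hsv[v,296,2],hsv[v,315,2],end=' | ')
E
```

```text
yaw -0.05909811936489679
bush 173 386 408 [ 0.6303 -0.1628  0.053 ]
bush 175 385 407 [ 0.6285 -0.1619  0.053 ]
bush 177 385 407 [ 0.6267 -0.1619  0.053 ]
bush 179 388 407 [ 0.6248 -0.1633  0.053 ]
drum 105 370 432
drum 115 370 431
drum 125 370 430
drum 135 369 429
drum 145 369 428
drum 155 368 428
rod 20 301 327 [ 0.1154 -0.0012 -0.0592]
rod 60 301 327 [ 0.1025 -0.0012 -0.0592]
rod 100 302 326 [ 0.089  -0.0012 -0.0592]
rod 140 302 326 [ 0.0747 -0.0012 -0.0591]
rod 170 302 326 [ 0.0634 -0.0012 -0.0591]
rod 215 303 325 [ 0.0455 -0.0011 -0.0591]
rod 235 302 325 [ 0.0372 -0.0013 -0.0591]
176 184 168 | 178 182 168 | 180 183 168 | 182 142 168 | 184 118 168 | 186 120 128 | 188 156 156 | 190 156 169 | 192 156 166 | 194 157 167 | 196 158 169 | 198 157 170 | 200 154 171 | 202 154 171 | 204 157 171 | 206 154 169 | 208 180 157 | 210 179 167 | 212 180 167 | 214 180 167 |
```

```bash
python3 - <<'E'
from m import *
s=ld('s9.npz');c=cam('wrist',s)
def L(n,a,b,z):
    A=onz(c,*a,z);B=onz(c,*b,z);d=A-B;k=d[1]/d[0];print(n,A.round(4),B.round(4),'yaw',round(k,4));return A,B
L('baseL',(351.4,5.3),(347,201.8),.01);L('baseR',(441.6,5.3),(426.6,201.8),.01)
L('railL',(377.4,10.5),(370.6,180.7),.03);L('railR',(423,10.5),(412,180.7),.03)
L('drum',(401,105),(398,155),.053)
print('drum near end top edge',onz(c,395,168,.08), 'bush front top',onz(c,397,179.5,.064),'stop front bottom',onz(c,400,79,.012),onz(c,400,68,.076))
E
```

```text
baseL [ 0.7799 -0.1297  0.01  ] [ 0.5983 -0.1195  0.01  ] yaw -0.0561
baseR [ 0.7751 -0.2121  0.01  ] [ 0.5935 -0.2028  0.01  ] yaw -0.0515
railL [ 0.7691 -0.1502  0.03  ] [ 0.6216 -0.1418  0.03  ] yaw -0.0569
railR [ 0.7668 -0.1899  0.03  ] [ 0.6192 -0.1823  0.03  ] yaw -0.0515
drum [ 0.6889 -0.1661  0.053 ] [ 0.6464 -0.1637  0.053 ] yaw -0.0582
drum near end top edge [ 0.63780495 -0.15547626  0.08      ] bush front top [ 0.62589103 -0.16051187  0.064     ] stop front bottom [ 0.71439901 -0.17398212  0.012     ] [ 0.7156363  -0.16017595  0.076     ]
```

```bash
python3 -m crank '[{"dp":[-5,-2.5,0],"twist":0.005},{"dp":[-10,-5,0],"twist":0.005},{"dp":[-14.8,-6.8,0],"twist":0.005},{"dp":[-14.8,-6.8,-5],"twist":0.005},{"dp":[-14.8,-6.8,-10],"twist":0.005},{"dp":[-14.8,-6.8,-14],"twist":0.005},{"dp":[-14.8,-6.8,-17],"twist":0.005},{"dp":[-14.8,-6.8,-17],"twist":0.005},{"dp":[-14.8,-6.8,-17],"twist":0.005}]'
python3 - <<'E'
from h import *
s=env.read_state();print(s['position'],s['wrist_force'],s['width'],s['joint_positions'])
c=cam('side')
print(proj(c,[.605,-.161,.085]), proj(c,[.624,-.1625,.053]))
cv2.imwrite('pics/s10.png',cv2.resize(env.capture('side')[230:370,250:450,::-1],None,fx=4,fy=4,interpolation=cv2.INTER_CUBIC))
E
```

```text
time: 14.5
position: [0.4468, -0.155, 0.0268]
tcp_rot: [1.0, -0.027, 0.0, 0.0]
wrist_force: [0.4, -0.1, -1.3]
width: 0.0199
[ 0.4468255  -0.15499438  0.02679084] [ 0.37387752 -0.10905572 -1.25844511] 0.019925075346082097 [-4.60264481e-01  5.08334692e-01  1.87624947e+00  3.10485142e-05
  7.55958011e-01  1.16511057e+00]
[325.06957255 294.54501991] [331.96252614 302.01552112]
```

View pics/s10.png

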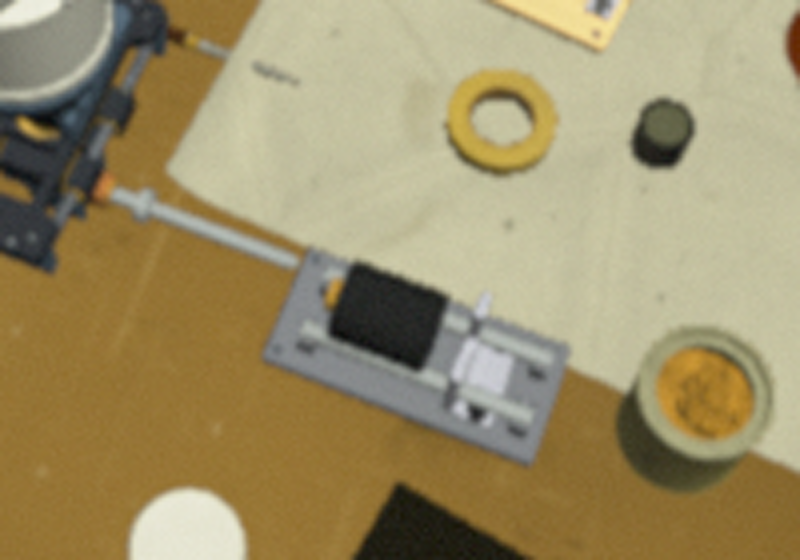

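Side view: tip at (325,295) and bush at (333,303), both within about 1 px of prediction. I'll lower to bore height and start threading.

```bash
python3 -m crank '[{"dp":[0,0.1,-1.5],"twist":0},{"dp":[0,0.1,-3.3],"twist":0},{"dp":[0,0.1,-3.3],"twist":0},{"dp":[0,0.1,-3.3],"twist":0},{"dp":[0,0.1,-3.3],"twist":0}]'
python3 - <<'E'
from h import *
s=env.read_state();print(s['position'],s['wrist_force'],s['width'])
cv2.imwrite('pics/s11.png',cv2.resize(env.capture('side')[270:350,280:410,::-1],None,fx=6,fy=6,interpolation=cv2.INTER_CUBIC))
E
```

```text
time: 15.18
position: [0.4467, -0.1543, -0.0063]
tcp_rot: [1.0, -0.028, 0.001, 0.0]
wrist_force: [-0.6, -0.1, -1.3]
width: 0.0199
[ 0.44673628 -0.1542885  -0.00631455] [-0.57912849 -0.14403593 -1.25105415] 0.01987273463610726
```

View pics/s11.png

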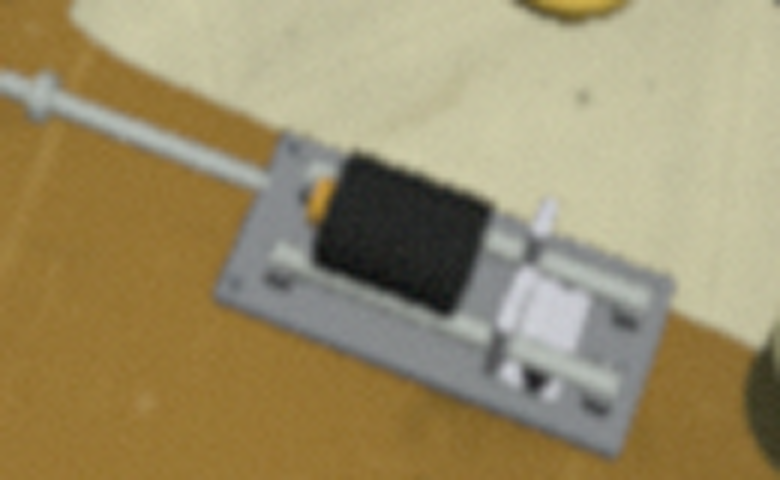

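The rod line extends straight to the bush centre (321,201), so I'll enter.

```bash
python3 -m crank '[{"dp":[0.5,-0.02,0],"twist":0},{"dp":[1.0,-0.05,0],"twist":0},{"dp":[1.5,-0.08,0],"twist":0},{"dp":[2.0,-0.1,0],"twist":0},{"dp":[2.5,-0.13,0],"twist":0},{"dp":[3,-0.16,0],"twist":0},{"dp":[3,-0.16,0],"twist":0}]'
python3 - <<'E'
from h import *
s=env.read_state();print(s['position'],s['wrist_force'],s['wrist_torque'],s['width'])
cv2.imwrite('pics/s12.png',cv2.resize(env.capture('side')[270:350,280:410,::-1],None,fx=6,fy=6,interpolation=cv2.INTER_CUBIC))
E
```

```text
time: 16.1
position: [0.4766, -0.1557, -0.0072]
tcp_rot: [1.0, -0.028, 0.0, 0.0]
wrist_force: [-0.3, 0.1, -1.2]
width: 0.0197
[ 0.47655793 -0.15567972 -0.00720961] [-0.25181445  0.13466225 -1.21104384] [-0.00193475  0.2812449   0.04680206] 0.019721401883016562
```

View pics/s12.png

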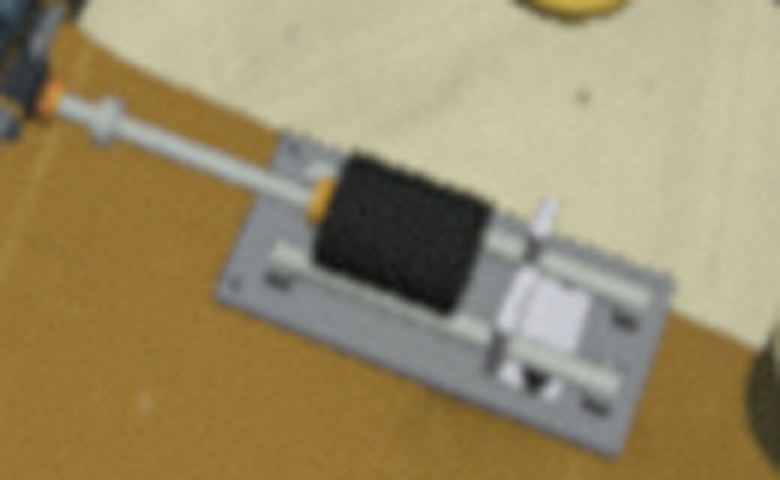

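The tip is inside with no contact force. Continuing.

```bash
python3 -m crank '[{"dp":[1,-0.05,0.1],"twist":0},{"dp":[2,-0.1,0.1],"twist":0},{"dp":[3,-0.15,0.1],"twist":0},{"dp":[4,-0.21,0.1],"twist":0},{"dp":[4,-0.21,0.1],"twist":0}]'
python3 -m crank '[{"dp":[1,-0.05,0],"twist":0},{"dp":[2,-0.1,0],"twist":0},{"dp":[3,-0.16,0],"twist":0},{"dp":[3.5,-0.19,0],"twist":0},{"dp":[3.5,-0.19,0],"twist":0}]'
python3 - <<'E'
from h import *
s=env.read_state();print(s['position'],s['wrist_force'],s['wrist_torque'],s['width'],s['tcp_rot'])
cv2.imwrite('pics/w13.png',env.capture('wrist')[:,:,::-1])
E
```

```text
time: 16.77
position: [0.5171, -0.1578, -0.0062]
tcp_rot: [1.0, -0.027, 0.0, 0.0]
wrist_force: [0.9, 0.5, -1.3]
width: 0.0198
time: 17.4
position: [0.5514, -0.1596, -0.0063]
tcp_rot: [1.0, -0.027, 0.0, 0.0]
wrist_force: [0.0, 0.3, -0.8]
width: 0.02
[ 0.55142719 -0.15959409 -0.00626595] [ 0.04798333  0.25189709 -0.80127317] [-8.32009079e-02  2.91203400e-01  1.10264676e-04] 0.019991013947151526 [ 9.99622155e-01 -2.74871922e-02  2.40469720e-05  1.23425563e-05]
```

View pics/w13.png

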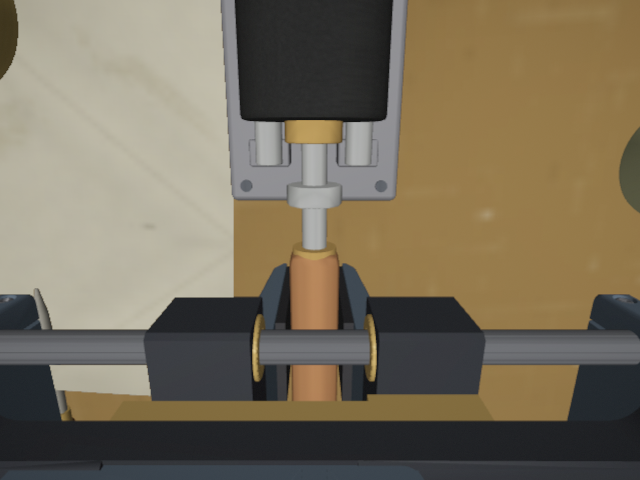

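Well aligned in view: shoulder at row 187, bush near face at row 142, rod central. Now slow steps with force readings.

```bash
python3 -m crank '[{"dp":[0.5,-0.03,0],"twist":0},{"dp":[0.9,-0.05,0],"twist":0},{"dp":[1.2,-0.06,0],"twist":0},{"dp":[1.4,-0.08,0],"twist":0},{"dp":[1.5,-0.08,0],"twist":0},{"dp":[1.6,-0.09,0],"twist":0},{"dp":[1.7,-0.09,0],"twist":0},{"dp":[1.8,-0.1,0],"twist":0}]'
python3 -m crank '[{"dp":[0.1,-0.005,0],"twist":0},{"dp":[0.2,-0.01,0],"twist":0},{"dp":[0.3,-0.015,0],"twist":0},{"dp":[0.4,-0.02,0],"twist":0},{"dp":[0.5,-0.03,0],"twist":0},{"dp":[0.6,-0.03,0],"twist":0}]'
python3 - <<'E'
from h import *
s=env.read_state();print(s['position'],s['wrist_force'],s['wrist_torque'],s['width'],s['tcp_rot'])
cv2.imwrite('pics/w14.png',env.capture('wrist')[:,:,::-1])
E
```

```text
time: 18.45
position: [0.569, -0.1606, -0.0062]
tcp_rot: [1.0, -0.028, -0.0, -0.0]
wrist_force: [-1.3, 0.5, -1.6]
width: 0.0195
time: 19.2
position: [0.5752, -0.1609, -0.0062]
tcp_rot: [1.0, -0.028, -0.0, -0.0]
wrist_force: [-1.0, -0.1, -2.9]
width: 0.0199
[ 0.57521035 -0.16090685 -0.00619061] [-1.0162303  -0.05505158 -2.90533331] [ 0.00220705  0.45928032 -0.00722581] 0.019912780507402156 [ 9.99619108e-01 -2.75977857e-02 -1.84173721e-05 -1.51416118e-05]
```

View pics/w14.png

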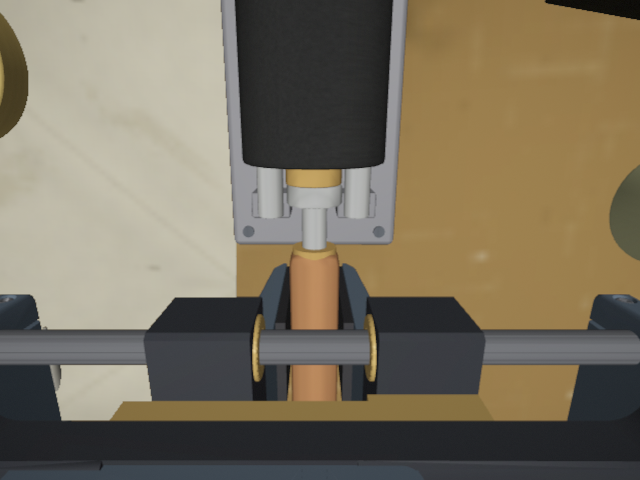

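The shoulder is against the bush and the drum is sliding (about 1–2 N). Continuing in steps shorter than the 8 mm bush travel.

```bash
python3 -m crank '[{"dp":[0.1,-0.005,0],"twist":0},{"dp":[0.2,-0.01,0],"twist":0},{"dp":[0.3,-0.015,0],"twist":0},{"dp":[0.4,-0.02,0],"twist":0},{"dp":[0.5,-0.03,0],"twist":0},{"dp":[0.6,-0.03,0],"twist":0}]'
```

```text
time: 20.0
position: [0.5813, -0.1612, -0.0061]
tcp_rot: [1.0, -0.028, 0.0, 0.0]
wrist_force: [-1.2, 0.1, -1.4]
width: 0.0197
```

```bash
python3 -m crank '[{"dp":[0.1,-0.005,0],"twist":0},{"dp":[0.2,-0.01,0],"twist":0},{"dp":[0.3,-0.015,0],"twist":0},{"dp":[0.4,-0.02,0],"twist":0}]'
```

```text
time: 20.5
position: [0.5846, -0.1614, -0.0063]
tcp_rot: [1.0, -0.028, -0.001, -0.0]
wrist_force: [-5.3, -0.7, 2.1]
width: 0.0196
```

Force is up to 5.3 N, so the drum is at the stop. Now pressing the bush.

```bash
python3 -m crank '[{"dp":[0.07,-0.004,0],"twist":0},{"dp":[0.14,-0.01,0],"twist":0},{"dp":[0.21,-0.01,0],"twist":0},{"dp":[0.28,-0.015,0],"twist":0},{"dp":[0.35,-0.02,0],"twist":0}]'
python3 - <<'E'
from h import *
s=env.read_state();print(s['position'],s['wrist_force'],s['wrist_torque'],s['width'],s['tcp_rot'])
cv2.imwrite('pics/w15.png',env.capture('wrist')[80:300,200:440,::-1].repeat(2,0).repeat(2,1))
E
```

```text
time: 21.12
position: [0.5879, -0.1615, -0.0063]
tcp_rot: [1.0, -0.028, -0.001, -0.0]
wrist_force: [-5.6, -0.5, 1.6]
width: 0.0196
[ 0.58785011 -0.16152805 -0.00626854] [-5.64311745 -0.46581955  1.60305518] [-0.23952895  1.17823817 -0.08718924] 0.019603465262016916 [ 9.99618776e-01 -2.75998262e-02 -7.33464421e-04 -1.20708595e-04]
```

View pics/w15.png

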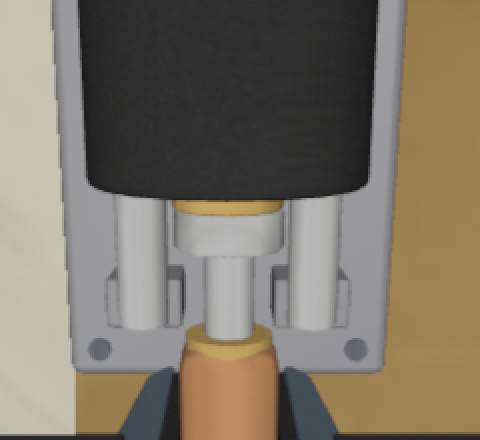

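```bash
python3 -m crank '[{"dp":[0.05,-0.003,0],"twist":0},{"dp":[0.1,-0.005,0],"twist":0},{"dp":[0.15,-0.008,0],"twist":0},{"dp":[0.2,-0.01,0],"twist":0}]'
```

```text
time: 21.68
position: [0.5898, -0.1616, -0.0063]
tcp_rot: [1.0, -0.028, -0.001, -0.0]
wrist_force: [-6.6, -1.1, 1.6]
width: 0.0199
```

```bash
python3 -m crank '[{"dp":[0.03,0,0],"twist":0},{"dp":[0.06,0,0],"twist":0}]'
```

```text
time: 21.92
position: [0.5904, -0.1617, -0.0063]
tcp_rot: [1.0, -0.028, -0.001, -0.0]
wrist_force: [-6.6, -0.8, 2.0]
width: 0.0197
```

```bash
python3 - <<'E'
from h import *
s=env.read_state();print(s['position'],s['wrist_force'])
cv2.imwrite('pics/w16.png',env.capture('wrist')[80:300,200:440,::-1].repeat(2,0).repeat(2,1))
E
```

```text
[ 0.59044838 -0.161669   -0.00627909] [-6.56229658 -0.77099213  1.99317709]
```

View pics/w16.png

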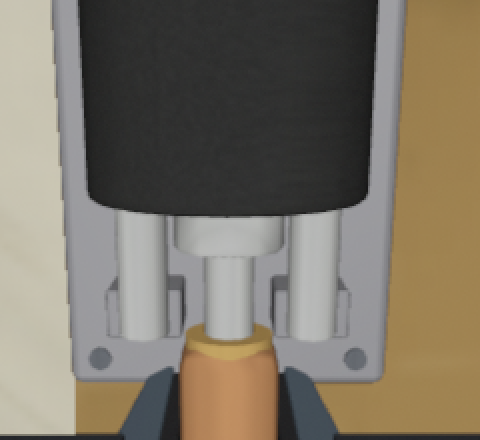

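```bash
python3 -m crank '[{"dp":[0.03,0,0],"twist":0},{"dp":[0.05,0,0],"twist":0}]'
```

```text
time: 22.22
position: [0.5909, -0.1617, -0.0063]
tcp_rot: [1.0, -0.028, -0.001, -0.0]
wrist_force: [-6.1, -2.3, 0.4]
width: 0.0199
```

```bash
python3 -m crank '[{"dp":[0.03,0,0],"twist":0},{"dp":[0.05,0,0],"twist":0}]'
```

```text
time: 22.48
position: [0.5914, -0.1617, -0.0063]
tcp_rot: [1.0, -0.028, -0.001, -0.0]
wrist_force: [-5.8, -1.4, 2.1]
width: 0.0196
```

```bash
python3 -m crank '[{"dp":[0.02,0,0],"twist":0},{"dp":[0.04,0,0],"twist":0}]'
```

```text
time: 22.72
position: [0.5919, -0.1617, -0.0063]
tcp_rot: [1.0, -0.028, -0.001, -0.0]
wrist_force: [-5.9, -2.5, 2.1]
width: 0.0195
```

```bash
python3 -m crank '[{"dp":[0.02,-0.01,0],"twist":0},{"dp":[0.04,-0.01,0],"twist":0}]'
```

```text
time: 22.98
position: [0.5922, -0.1618, -0.0063]
tcp_rot: [1.0, -0.028, -0.001, -0.0]
wrist_force: [-6.7, -1.2, 0.9]
width: 0.0195
```

```bash
python3 -m crank '[{"dp":[0.02,0,0],"twist":0},{"dp":[0.04,0,0],"twist":0}]'
```

```text
time: 23.22
position: [0.5924, -0.1618, -0.0063]
tcp_rot: [1.0, -0.028, -0.001, -0.0]
wrist_force: [-8.2, -0.8, 2.1]
width: 0.0199
```

```bash
python3 - <<'E'
from h import *
s=env.read_state();print(s['position'],s['wrist_force'])
cv2.imwrite('pics/w17.png',env.capture('wrist')[80:300,200:440,::-1].repeat(2,0).repeat(2,1))
E
```

```text
[ 0.59242392 -0.16176369 -0.00628134] [-8.24824565 -0.81865125  2.08631059]
```

View pics/w17.png

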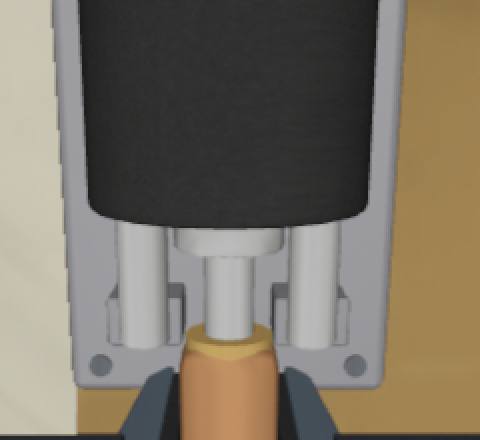

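```bash
python3 -m crank '[{"dp":[0.02,0,0],"twist":0},{"dp":[0.04,0,0],"twist":0}]'
```

```text
time: 23.52
position: [0.5924, -0.1617, -0.0064]
tcp_rot: [1.0, -0.028, -0.001, -0.0]
wrist_force: [-10.9, -0.7, 4.1]
width: 0.0197
```

```bash
python3 -m crank '[{"dp":[0.02,0,0],"twist":0},{"dp":[0.03,0,0],"twist":0}]'
```

```text
time: 23.78
position: [0.5923, -0.1616, -0.0064]
tcp_rot: [1.0, -0.028, -0.002, -0.0]
wrist_force: [-11.4, -2.1, 3.9]
width: 0.0199
```

The position no longer moves while the force has climbed to 11.4 N, so the bush is home against the stop. I'll relieve the force, then lift gently.

```bash
python3 -m crank '[{"dp":[-0.07,0,0],"twist":0},{"dp":[-0.1,0,0],"twist":0},{"dp":[-0.1,0,0.1],"twist":0},{"dp":[-0.1,0,0.2],"twist":0},{"dp":[-0.1,0,0.3],"twist":0},{"dp":[-0.1,0,0.4],"twist":0},{"dp":[-0.1,0,0.5],"twist":0},{"dp":[-0.1,0,0.6],"twist":0},{"dp":[-0.1,0,0.6],"twist":0}]'
python3 - <<'E'
from h import *
s=env.read_state();print(s['position'],s['wrist_force'],s['wrist_torque'],s['tcp_rot'])
cv2.imwrite('pics/w18.png',env.capture('wrist')[:,:,::-1])
E
```

```text
time: 24.9
position: [0.5924, -0.1615, -0.0005]
tcp_rot: [1.0, -0.028, -0.001, -0.0]
wrist_force: [-6.2, 0.4, -5.3]
width: 0.0191
[ 5.92386039e-01 -1.61504213e-01 -5.04406903e-04] [-6.15787705  0.41993798 -5.26687821] [ 0.0647901   1.56834175 -0.04221722] [ 9.99620202e-01 -2.75460171e-02 -7.74302143e-04 -2.64845009e-04]
```

View pics/w18.png

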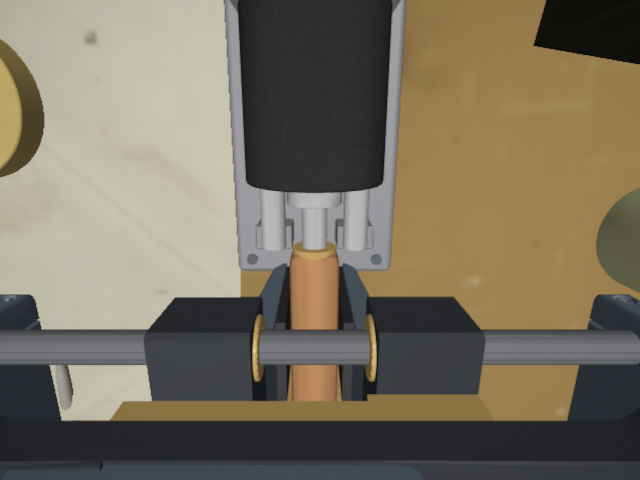

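Still 6 N on the stop, so I'll back off more, then lift.

```bash
python3 -m crank '[{"dp":[-0.05,0,0],"twist":0},{"dp":[-0.1,0,0],"twist":0},{"dp":[-0.15,0.01,0],"twist":0},{"dp":[-0.2,0.01,0],"twist":0}]'
```

```text
time: 25.45
position: [0.5918, -0.1619, 0.0001]
tcp_rot: [1.0, -0.028, 0.001, 0.0]
wrist_force: [0.4, -0.4, -3.9]
width: 0.0197
```

```bash
python3 -m crank '[{"dp":[-0.05,0,0.3],"twist":0},{"dp":[-0.05,0,0.6],"twist":0},{"dp":[-0.05,0,1.0],"twist":0},{"dp":[-0.05,0,1.4],"twist":0},{"dp":[-0.05,0,1.8],"twist":0},{"dp":[-0.05,0,1.8],"twist":0}]'
python3 - <<'E'
from h import *
s=env.read_state();print(s['position'],s['wrist_force'],s['wrist_torque'],s['tcp_rot'])
cv2.imwrite('pics/w19.png',env.capture('wrist')[:,:,::-1])
cv2.imwrite('pics/s19.png',cv2.resize(env.capture('side')[250:350,280:410,::-1],None,fx=6,fy=6,interpolation=cv2.INTER_CUBIC))
E
```

```text
time: 26.2
position: [0.5909, -0.1618, 0.0182]
tcp_rot: [1.0, -0.028, 0.0, 0.0]
wrist_force: [-0.3, 1.0, -2.9]
width: 0.0197
[ 0.59089883 -0.1618336   0.01819653] [-0.33258478  0.95349116 -2.85676501] [-0.00584021  0.43545046 -0.02672685] [ 9.99618754e-01 -2.76088087e-02  2.99527482e-04  1.07215597e-04]
```

View pics/w19.png

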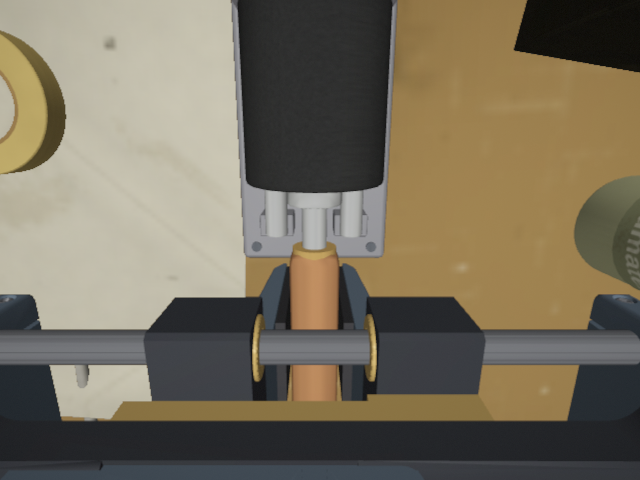

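View pics/s19.png

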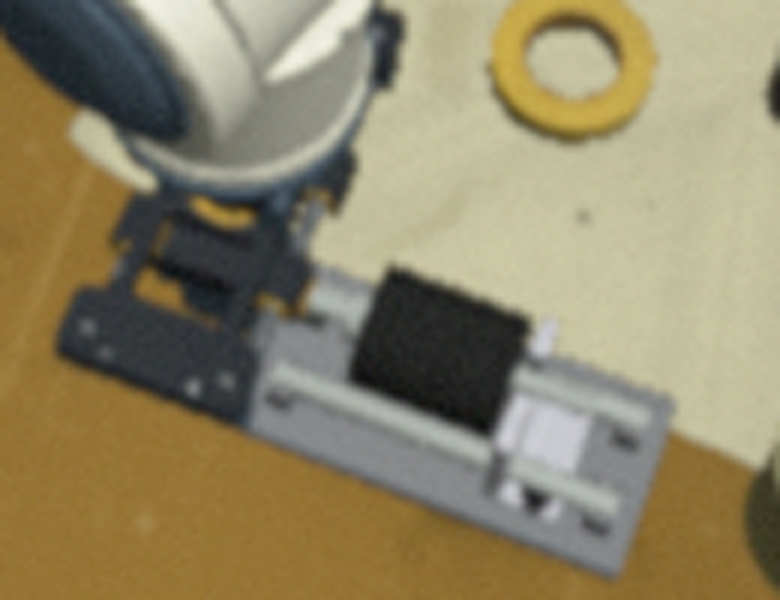

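The drum is hanging on the spindle against the shoulder. Lifting clear.

```bash
python3 -m crank '[{"dp":[0,0,0.5],"twist":0},{"dp":[0,0,1.2],"twist":0},{"dp":[0,0,2.2],"twist":0},{"dp":[0,0,3.4],"twist":0},{"dp":[0,0,4.8],"twist":0},{"dp":[0,0,6.2],"twist":0},{"dp":[0,0,7.4],"twist":0},{"dp":[0,0,8.2],"twist":0},{"dp":[0,0,8.5],"twist":0},{"dp":[0,0,8.5],"twist":0}]'
python3 -m crank '[{"dp":[0,0.5,0.2],"twist":0},{"dp":[0,1.5,0.2],"twist":0},{"dp":[0,3,0.2],"twist":0},{"dp":[0,5,0.2],"twist":-0.01},{"dp":[0.05,7.5,0.2],"twist":-0.02},{"dp":[0.1,10,0.2],"twist":-0.03},{"dp":[0.15,12.5,0.2],"twist":-0.04},{"dp":[0.2,15,0.2],"twist":-0.05},{"dp":[0.2,17.5,0.2],"twist":-0.06},{"dp":[0.2,20,0.2],"twist":-0.07}]'
python3 -m crank '[{"dp":[0,2.5,0],"twist":-0.01},{"dp":[0.05,5,0],"twist":-0.02},{"dp":[0.1,7.5,0],"twist":-0.03},{"dp":[0.1,9.5,0],"twist":-0.04},{"dp":[0.1,10.8,0],"twist":-0.045},{"dp":[0.1,11.4,0],"twist":-0.045},{"dp":[0.1,11.4,0],"twist":-0.045},{"dp":[0.1,11.4,0],"twist":-0.045},{"dp":[0.1,11.4,0],"twist":-0.045}]'
python3 - <<'E'
from h import *
s=env.read_state();print(s['position'],s['wrist_force'],s['wrist_torque'],s['tcp_rot'],s['joint_positions'])
np.savez('s20.npz',p=s['position'],q=s['tcp_rot'])
cv2.imwrite('pics/w20.png',env.capture('wrist')[:,:,::-1])
cv2.imwrite('pics/s20.png',cv2.resize(env.capture('side')[150:270,310:470,::-1],None,fx=5,fy=5,interpolation=cv2.INTER_CUBIC))
E
```

```text
time: 27.55
position: [0.5906, -0.1617, 0.1027]
tcp_rot: [1.0, -0.028, -0.0, -0.0]
wrist_force: [-0.2, -0.1, -3.6]
width: 0.0198
time: 28.8
position: [0.5922, 0.0402, 0.1047]
tcp_rot: [0.998, -0.062, -0.0, -0.0]
wrist_force: [0.7, -0.1, -3.7]
width: 0.0193
time: 29.92
position: [0.5937, 0.1518, 0.1048]
tcp_rot: [0.996, -0.085, -0.0, 0.0]
wrist_force: [-0.1, -0.2, -2.6]
width: 0.0194
[0.59369899 0.15175646 0.10482617] [-0.07700179 -0.22626749 -2.62367036] [ 0.0108142   0.45780569 -0.0279363 ] [ 9.96355871e-01 -8.52934820e-02 -2.24083646e-05  1.95323510e-05] [ 1.52856408e-01  5.49809340e-01  1.45916229e+00 -3.02403829e-05
  1.13267379e+00  1.89446005e+00]
```

View pics/w20.png

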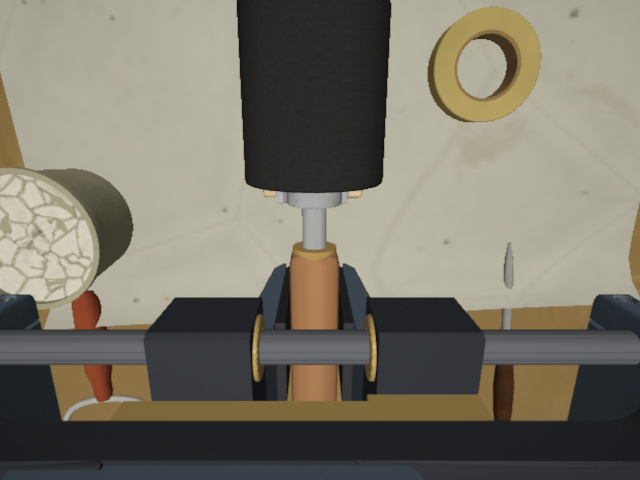

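View pics/s20.png

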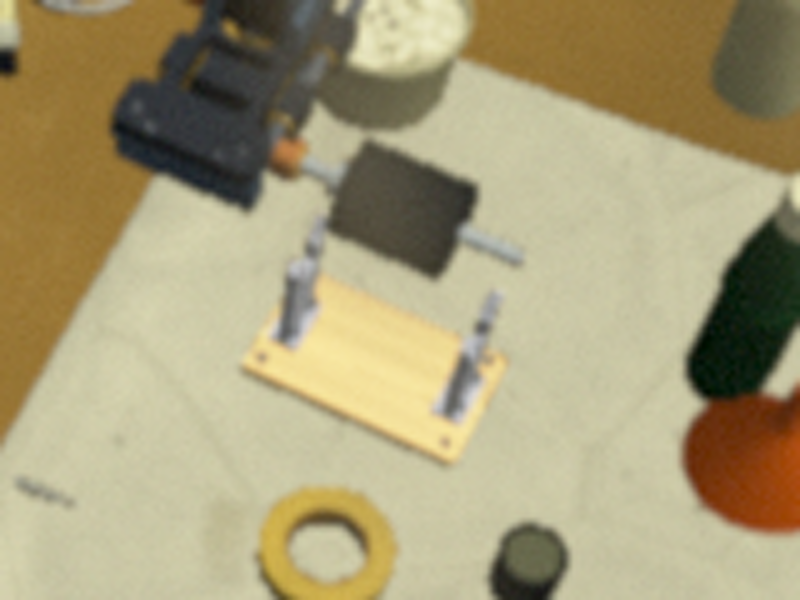

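All as expected. I'll shift +1.2 mm in y and descend to the recorded grasp pose.

```bash
python3 -m crank '[{"dp":[0.05,0.12,-0.5],"twist":0},{"dp":[0.05,0.12,-1.5],"twist":0},{"dp":[0.05,0.12,-2.5],"twist":0},{"dp":[0.05,0.12,-3.5],"twist":0},{"dp":[0.05,0.12,-4.5],"twist":0},{"dp":[0.05,0.12,-5.3],"twist":0},{"dp":[0.05,0.12,-6],"twist":0},{"dp":[0.05,0.12,-6],"twist":0},{"dp":[0.05,0.12,-6],"twist":0}]'
python3 - <<'E'
from h import *
s=env.read_state();print(s['position'],s['wrist_force'],s['tcp_rot'])
cv2.imwrite('pics/w21.png',env.capture('wrist')[80:300,200:440,::-1].repeat(2,0).repeat(2,1))
cv2.imwrite('pics/s21.png',cv2.resize(env.capture('side')[150:270,310:470,::-1],None,fx=5,fy=5,interpolation=cv2.INTER_CUBIC))
E
```

```text
time: 31.15
position: [0.5944, 0.1535, 0.0451]
tcp_rot: [0.996, -0.085, 0.0, -0.0]
wrist_force: [-0.4, 0.2, -4.1]
width: 0.0194
[0.59440505 0.1535344  0.0450929 ] [-0.43673284  0.18250323 -4.09693112] [ 9.96381779e-01 -8.49899037e-02  2.49747156e-04 -7.31156646e-05]
```

View pics/w21.png

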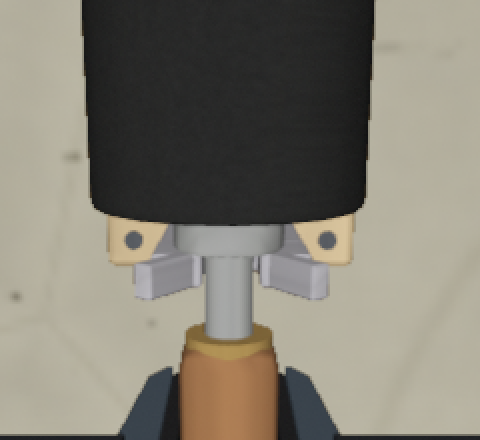

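View pics/s21.png

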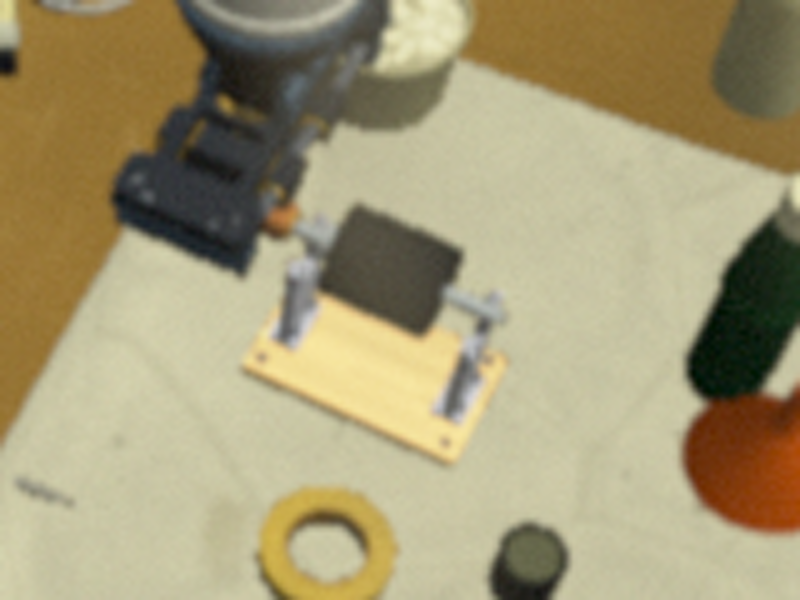

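The neck is centred over the near notch (column 229 against 231). Lowering slowly.

```bash
python3 -m crank '[{"dp":[0,-0.04,-0.6],"twist":0},{"dp":[0,-0.04,-1.2],"twist":0},{"dp":[0,-0.04,-1.7],"twist":0},{"dp":[0,-0.04,-2.1],"twist":0},{"dp":[0,-0.04,-2.4],"twist":0},{"dp":[0,-0.04,-2.6],"twist":0},{"dp":[0,-0.04,-2.7],"twist":0},{"dp":[0,-0.04,-2.7],"twist":0}]'
```

```text
time: 32.25
position: [0.5942, 0.1531, 0.0179]
tcp_rot: [0.996, -0.085, 0.0, -0.0]
wrist_force: [-0.4, -0.2, -3.7]
width: 0.0195
```

```bash
python3 -m crank '[{"dp":[0,0,-0.05],"twist":0},{"dp":[0,0,-0.1],"twist":0},{"dp":[0,0,-0.15],"twist":0},{"dp":[0,0,-0.15],"twist":0}]'
```

```text
time: 32.75
position: [0.5942, 0.1531, 0.0163]
tcp_rot: [0.996, -0.085, 0.0, -0.0]
wrist_force: [-0.0, 0.8, -2.1]
width: 0.0199
```

```bash
python3 -m crank '[{"dp":[0,0,-0.05],"twist":0},{"dp":[0,0,-0.05],"twist":0}]'
```

```text
time: 33.0
position: [0.5943, 0.1531, 0.016]
tcp_rot: [0.996, -0.085, 0.0, -0.0]
wrist_force: [-1.6, 0.4, -0.5]
width: 0.0199
```

```bash
python3 -m crank '[{"dp":[0,0,0],"twist":0},{"dp":[0,0,0],"twist":0}]' -1 10
```

```text
time: 33.25
position: [0.5942, 0.1531, 0.0159]
tcp_rot: [0.996, -0.085, 0.0, -0.0]
wrist_force: [-1.9, 0.5, 0.3]
width: 0.0199
```

The rack now carries the weight. Opening, looking, then retreating upward.

```bash
python3 -m crank '[{"dp":[0,0,0],"twist":0},{"dp":[0,0,0],"twist":0},{"dp":[0,0,0],"twist":0},{"dp":[0,0,0],"twist":0}]' -0.1 10
python3 - <<'E'
from h import *
s=env.read_state();print(s['position'],s['wrist_force'],s['width'])
cv2.imwrite('pics/w22.png',env.capture('wrist')[:,:,::-1])
E
```

```text
time: 33.75
position: [0.5942, 0.1531, 0.0158]
tcp_rot: [0.996, -0.085, 0.0, -0.0]
wrist_force: [-0.6, 0.4, -0.2]
width: 0.0409
[0.59419833 0.15306972 0.01581759] [-0.57046389  0.39684571 -0.18229051] 0.04094350268504743
```

View pics/w22.png

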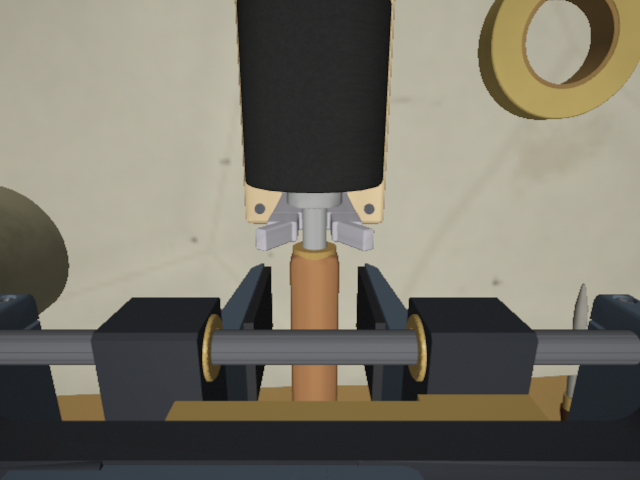

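Released cleanly; the fingers (271, 358) clear the handle (291–340) on both sides. Going up and back.

```bash
python3 -m crank '[{"dp":[0,0,1],"twist":0},{"dp":[0,0,3],"twist":0},{"dp":[0,0,6],"twist":0},{"dp":[0,0,10],"twist":0},{"dp":[-1,0,14],"twist":0},{"dp":[-3,0,17],"twist":0},{"dp":[-5,0,18],"twist":0},{"dp":[-5,0,18],"twist":0},{"dp":[-5,0,18],"twist":0}]'
python3 - <<'E'
from m import *
s=env.read_state();print(s['position'],s['wrist_force'],s['width'],s['time'])
np.savez('s23.npz',p=s['position'],q=s['tcp_rot'])
cv2.imwrite('pics/w23.png',env.capture('wrist')[:,:,::-1])
cv2.imwrite('pics/s23.png',cv2.resize(env.capture('side')[150:270,310:470,::-1],None,fx=5,fy=5,interpolation=cv2.INTER_CUBIC))
E
```

```text
time: 34.92
position: [0.544, 0.153, 0.195]
tcp_rot: [0.996, -0.085, -0.0, 0.0]
wrist_force: [-0.3, -1.0, 0.3]
width: 0.041
[0.54398385 0.15301055 0.19502351] [-0.2828572  -1.02481763  0.30226296] 0.041029493434161006 34.925
```

View pics/w23.png

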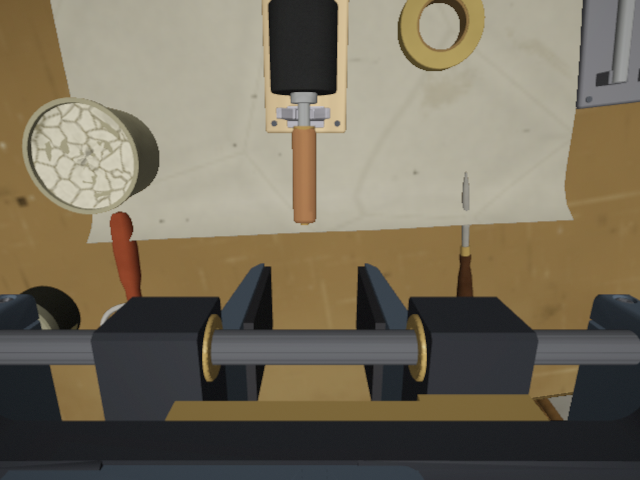

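View pics/s23.png

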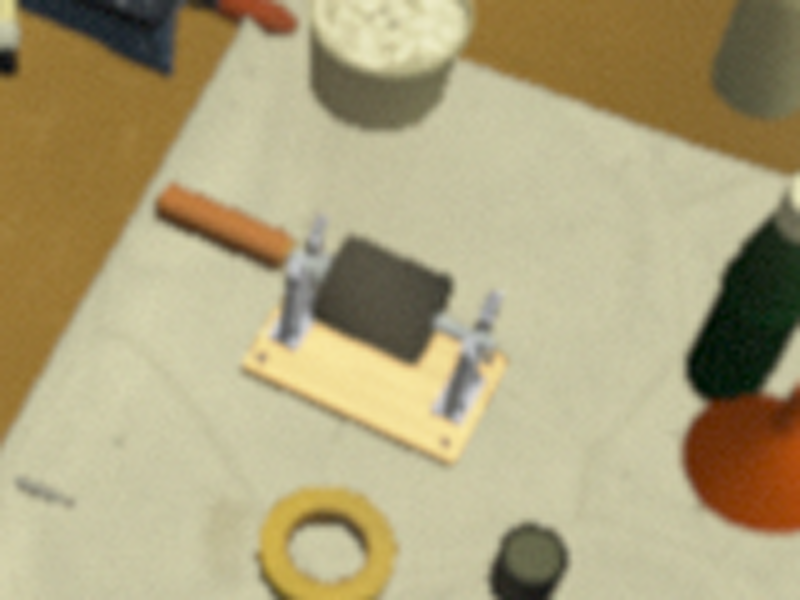

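The spindle lies in both notches with the drum against the shoulder, between the posts, and the gripper is clear. Handing in.

```bash
python3 - <<'E'
from rig import env
print(env.job_done())
E
```

```text
the job is handed in; nothing more can be done
None
```

The job is finished and handed in at about 35 s, with the spindle back in the rack and the drum hanging on it. The system gave no verdict, so this rests on my own checks.

**What I did:**
- **Threading:** I took the spindle out of the rack by its handle and threaded it through the drum with almost no side force.
- **Pressing:** The drum slid at 1–2 N until it met the stop. The bush then went in at about 6 N over roughly 8 mm. I stopped pressing when the force had climbed to 11.4 N and the arm no longer moved.
- **Hanging up:** I lifted the drum on the spindle, carried it to the rack and lowered it into the notches, with the wrist force falling to near zero before I released.

**Last checks:** The final wrist and side pictures show the spindle in both notches, in line with the rack. The drum is up against the shoulder between the posts. The gripper is clear, and the nearby tape and tub show no movement. I judged the bush flush only from the force and travel, because the drum's edge hid it from the camera.

**What disagreed:** The real fingertips sit about 39 mm above where the reported tool position puts them. My first grasp therefore closed on air just above the handle, moving nothing. I measured the offset in the wrist picture, confirmed it roughly in the side view, and allowed for it from then on. The stop also looked about 28 mm beyond the cradle's origin in the pictures, against the stated 42–70 mm, so I went by feel.

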